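# Bearing carriages into the washing pan

### The arm

A 6-joint arm with a two-finger parallel gripper is mounted at the origin on the work surface. World frame = base frame: x ahead of the robot, y to its left, z up, the work surface at z = 0. Lengths are in m, angles in rad, forces in N, time in s.
With the tool pointing down it reaches from about 0.3 to 0.775 m from the base axis. Payload 14.6 kg.
Tool frame: the origin (TCP) lies on the centre line of the jaws, within the pads' length; the fingertips stand 19 mm ahead of it and the grasp point (between the pads) is the TCP; z points along the fingers, y is the line along which they close (so a half turn about z gives the same grasp; the last joint's range is limited). The gripper opens to 94 mm and grips with 3 to 60 N. Pads are 16 mm wide; open, the fingers measure 119 mm over their backs; the gripper's body (75 mm by 177 mm) begins 78 mm behind the grasp point.
Start: joints at [-1.31, 0.3, 1.521, -0, 1.321, -0.067], TCP at [0.177, -0.521, 0.2] pointing down, gripper open.
Joint ranges: [-3.03, 3.03], [-0.79, 2.21], [0.23, 2.52], [-1.04, 4.18], [0, 3.07], [-2.55, 2.55]. Speed limits (rad/s): [2.22, 2.22, 2.57, 3.14, 3.14, 3.14].

### API

Orientations are given as [roll, pitch, yaw] about the fixed x, y, z axes, in that order (R = Rz(yaw) Ry(pitch) Rx(roll)).
In Python, from station import get_obs, camera, workorder gives the robot as it stands.
- The arm moves only by the tool play_rows, never from a script. Its argument "motion" is a list that holds one entry, the list of rows, each a list of 7 numbers: the shift along the tool's x, y, z as a fraction of full scale, then the turn, a rotation vector about the tool's x, y, z as a fraction of full scale, then the opening, from -1 (shut) to 1 (fully open). In form: [[[x, y, z, ax, ay, az, grip], ...]]. A call has 1 to 10 rows; each row is the pose to reach, as a shift and turn from the pose commanded when the call began, along the tool's axes at that moment, turning the shorter way round; what a row does not reach only later rows make up. Full scale, the value 1, is 0.25 m for a shift and 2 pi rad for a turn. A row lasts 1/10 s, in which the tool goes at most 50 mm and 8.59 degrees, less where a joint would pass 70% of its speed; a pose out of reach is approached as far as the arm can. A call with a number of a shift or a turn outside -1 to 1 is refused whole. A call with a gripper value outside its range is refused whole. The fingers move at their own pace and stop on an object; "grip_force" is the grip in N (left out, the last holds). Time passes only in rows, so rows that repeat a pose let the fingers close. It gives the time, the measured TCP pose, the force, the opening and the grip force at its end, in the units of the state.
- get_obs(): the state, without advancing time (a new reading comes with each control period).
- camera(name): name is "side" or "top" or "wrist"; returns a dict with "frame" (480x640x3 uint8, red, green, blue), "z_map" (480x640 float32, m along the optical axis (not along the pixel's ray), 0 where there is no reading), "camera_matrix" (3x3 intrinsics, pixels), "T" (4x4, takes a point from camera to world coordinates); the wrist camera has in their place "T_tool_cam" (4x4, takes a point from camera to tool coordinates, whose origin is the TCP and whose axes are the flange's). Camera axes: x right, y up, looking along -z (the intrinsics and any distortion apply to the point x, -y, -z); pixel columns grow to the right and rows downward; lengths in m; the calibration is good to about 2 mm. A picture is of the moment at which its call begins: read the wrist's pose just before it.
- workorder.hand_in(): hands the job in; it is judged then, once.
The state is a dict: "time_s": time; "qpos": joint angles; "joint_vel": joint speeds; "tau": joint torques, N m; "ee_pos": TCP position; "eef_rot": TCP orientation; "force": force on the tool from outside, world axes, zero at the start; "moment": the same for the moment, N m; "grip_width": finger opening in m; "grip_force": force on a finger pad.
Only numpy, scipy, OpenCV 4.12 (cv2) and the standard library are available. Lean on these libraries where they do the work, as an engineer would, in place of code of your own. Each camera call takes 0.05 s, during which the arm holds its last target. There are 200 camera calls.

### The job

Pry the snap-shut parts case open with the pry blade (its lid has no handle, only a thin notch at the front), and put every linear-bearing carriage you find inside flat on the bottom of the round washing pan. Then set the loose cover on the pan so that it sits seated and level, shut the case again, and leave the pry blade lying flat on the bench; do not push the other things on the bench about.

Things in the scene. Friction and masses are not known exactly. Their poses are not given: they have to be found in the camera images.
- case: Grey plastic parts case fixed to the bench, 160 mm (x, front to back) by 152 mm (y) by 58 mm high without lid, walls 5 mm, floor 6 mm. Origin: centre of its underside, z up; its front wall (own x = -80 mm) roughly faces the robot. Carriages lie on its floor, lengthwise along its x, near x = -37 or +31 mm, y = -31 or +31 mm, tops at z = 28 mm. The lid is flush on the walls, without overhang
- case_notch (a point): Centre of the pry notch: an opening through the top of the front wall, 54 mm wide (y), 9 mm high, from 49 to 58 mm above the bench, where the lid's underside begins. This point lies on the wall's outer face, 53.5 mm up; axes as the case's; the blade goes in along +x
- lid (a joint): Hinge of the case's lid, a black plate 160 by 152 by 6 mm. Its axis runs along the case's y at the top of the rear wall (case x = +80 mm, z = 58 mm). 0 is shut, grows as the front edge rises, stops at 1.75 rad (leaning back just past upright). The stiff hinge (0.25 N m) keeps the lid wherever it is left
- lid_edge (a point): Middle of the lid's front edge, 160 mm from the hinge axis, at half the lid's thickness
- pry: Pry blade, loose, 120 g: wooden handle 100 mm long (x = -100 to 0 mm), 20 mm wide (y), 28 mm high, and a flat steel blade 90 mm long (x = 0 to 90 mm), 24 mm wide, 3 mm thick, its mid-thickness at z = 14 mm. Origin: on the underside where the blade leaves the handle; x points to the tip, z up as it lies. At the start the blade points away from the robot
- pry_tip (a point): Middle of the blade's tip edge, 90 mm ahead of the pry blade's origin and at half its thickness
- pan: Round steel washing pan fixed to the bench, outer radius 97 mm, inner radius 91 mm, 55 mm high, floor 6 mm thick. Origin: centre of its underside, z up
- pan_rim (a point): Centre of the pan's mouth, at rim height, 55 mm above the bench
- cover: Loose cover of the pan: aluminium disc, radius 98 mm, 5 mm thick; beneath it a step of radius 83 mm, 8 mm deep, drops into the pan with 8 mm of play; on top a black knob 28 mm in diameter, from z = 13 to 42 mm. Origin: centre of the step's underside, z up: at 0 when it lies on the bench, at 47 mm when seated on the pan
- carriage0: Linear-bearing carriage: a steel block 60 mm long (x), 26 mm wide (y), 22 mm high with black ends and a channel beneath, 110 to 225 g. Origin: centre of its underside, z up. Two to four carriages are in the case; the others are absent
- carriage1: Linear-bearing carriage: a steel block 60 mm long (x), 26 mm wide (y), 22 mm high with black ends and a channel beneath, 110 to 225 g. Origin: centre of its underside, z up. Two to four carriages are in the case; the others are absent
- carriage2: Linear-bearing carriage: a steel block 60 mm long (x), 26 mm wide (y), 22 mm high with black ends and a channel beneath, 110 to 225 g. Origin: centre of its underside, z up. Two to four carriages are in the case; the others are absent
- carriage3: Linear-bearing carriage: a steel block 60 mm long (x), 26 mm wide (y), 22 mm high with black ends and a channel beneath, 110 to 225 g. Origin: centre of its underside, z up. Two to four carriages are in the case; the others are absent
- gauge: Bystander: flat black instrument 100 by 50 by 18 mm with a round aluminium dial (30 mm high in all). Origin: centre of its underside
- jar: Bystander: jar of radius 30 mm, 85 mm high. Origin: centre of its underside
- tape: Bystander: black tape dispenser 110 by 50 mm, 77 mm high. Origin: centre of its underside

How it is judged:
On the way, in this order (a step that is already met when the one before it is completed fails the run):
1. The lid is raised more than 0.25 rad and the pry blade is touching it: it is pried open with the blade (value of joint lid above 0.25 rad and contact force between pry and lid above 0.2 N), for 0.03 s.
2. Every carriage lies flat on the floor of the pan (horizontal distance between each of carriage0, carriage1, carriage2, carriage3 and pan below 0.075 m and z of each of carriage0, carriage1, carriage2, carriage3 in the frame of pan below 0.014 m and angle between each of carriage0, carriage1, carriage2, carriage3's own z axis and vertical below 0.2 rad), for 0.2 s.
3. The cover sits seated and level on the pan (horizontal distance between cover and pan below 0.011 m and z of cover in the frame of pan between 0.042 and 0.051 m and angle between cover's own z axis and vertical below 0.05 rad), for 0.2 s.
At the end, for the whole second after the job is handed in: All carriages flat on the pan's floor, within 75 mm of its axis, none stacked; cover seated on the pan (height within 4 mm, centred within 11 mm, level within 0.05 rad); lid shut (below 0.04 rad); pry blade flat, right way up and at rest on the bench itself; all released (all of step 2 and all of step 3 and value of joint lid below 0.04 rad and height (world z) of pry below 0.008 m and angle between pry's own z axis and vertical below 0.15 rad and linear speed of each of pry, cover below 0.02 m/s); the robot touches nothing.
It fails at once if the gauge is pushed more than 30 mm from where it stood (distance of gauge from where it was at the start of the episode above 0.03 m).
It fails at once if the jar is pushed more than 30 mm from where it stood (distance of jar from where it was at the start of the episode above 0.03 m).
It fails at once if the tape is pushed more than 30 mm from where it stood (distance of tape from where it was at the start of the episode above 0.03 m).
Of carriage0, carriage1, carriage2, carriage3 only 2 to 4 are there at a start; the rules pass over those that are not, and their reading is None.
At some moment in a run one of cover, pry may be knocked a few centimetres aside while the robot is not near it.
It also fails if it takes over 210 s, if anything falls off the work surface, if the arm or the gripper's body presses on something with over 40 N, if the wrist force passes 120 N, or if a joint passes its speed limit or range.

## Working session

There is one attempt and no reset: what is moved stays moved. The work goes in short steps, Python scripts to look and compute and a tool call to move; the robot and the scene stay as the last step left them, time stands still between calls to the robot, and variables do not carry over. Pictures are saved under pics/ and viewed, at most 14 in all, crops included, and the job is handed in when it is done.

Besides the shell and the picture viewer there is one more tool, called in YAML: its name, and indented under it one key for each argument. play_rows: Moves the arm, as the interface text tells. Its arguments: {"type":"object","properties":{"motion":{"type":"array"},"grip_force":{"type":"number"}},"required":["motion"]}

```bash
ls; mkdir -p pics; cat > h.py <<'E'
import numpy as np, cv2
from scipy.spatial.transform import Rotation as R
from station import get_obs, camera, workorder
def cloud(c,T=None):
    z=c["z_map"].astype(float);K=c["camera_matrix"];T=c["T"] if T is None else T
    v,u=np.mgrid[:480,:640]
    P=np.stack([(u-K[0,2])/K[0,0]*z,-(v-K[1,2])/K[1,1]*z,-z],-1)
    W=P@T[:3,:3].T+T[:3,3]; W[z<=0]=np.nan
    return W
def save(n,f): cv2.imwrite("pics/"+n+".png",f[...,::-1])
E
python3 - <<'E'
from h import *
o=get_obs();print(o)
t=camera("top");s=camera("side")
print(t["T"],s["T"],t["camera_matrix"],s["camera_matrix"])
np.savez("c0.npz",t=cloud(t),s=cloud(s),tf=t["frame"],sf=s["frame"])
save("top0",t["frame"]);save("side0",s["frame"])
E
```

```text
pics
{'time_s': 0.0, 'qpos': array([-1.30961123e+00,  3.00502715e-01,  1.52158296e+00,  8.09740229e-06,
        1.32069993e+00, -6.66050392e-02]), 'joint_vel': array([ 8.92735259e-05,  7.27265460e-04,  1.22644687e-04, -1.57665369e-03,
       -6.55063358e-04, -1.93284868e-03]), 'tau': array([ 1.71060805e-03, -5.31811416e+01, -3.52743316e+01,  7.09033641e-02,
        2.43273930e-02, -7.51823836e-05]), 'ee_pos': array([ 0.17700003, -0.52045509,  0.1996682 ]), 'eef_rot': array([-3.14040286e+00, -8.72239047e-05,  3.27788079e-01]), 'force': array([ 0.36962879, -0.65250347, -0.27939092]), 'moment': array([0.05070024, 0.01161534, 0.00526956]), 'grip_force': 0.0, 'grip_width': 0.09401645420429312}
[[-0.01257028  0.98206914 -0.18810156  0.35192482]
 [-0.99978608 -0.00925416  0.01849728  0.01226561]
 [ 0.01642488  0.18829383  0.98197538  1.04235498]
 [ 0.          0.          0.          1.        ]] [[-0.7871004   0.33859202 -0.51558549 -0.02499512]
 [-0.61652275 -0.40568962  0.6747708   0.73384614]
 [ 0.01930433  0.84898255  0.52806815  0.64839841]
 [ 0.          0.          0.          1.        ]] [[481.75195012   0.         320.09810421]
 [  0.         481.75195012 230.25643828]
 [  0.           0.           1.        ]] [[524.23743914   0.         316.40304566]
 [  0.         524.23743914 238.53571187]
 [  0.           0.           1.        ]]
```

View pics/top0.png

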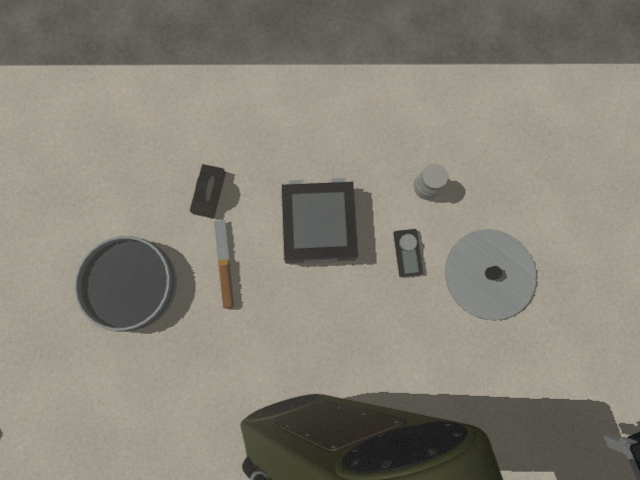

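View pics/side0.png

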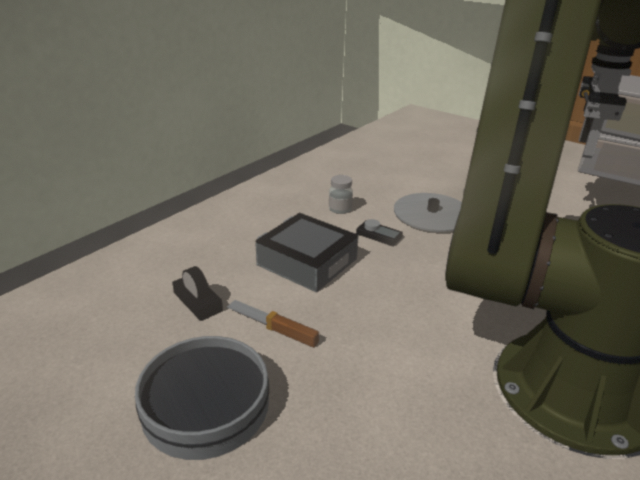

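The top view shows the pan (125,283), the pry with its blade up (225,265), the case (320,222), gauge (407,252), cover (490,275), jar (432,180) and tape (208,190). Next I'll measure poses from the depth maps.

```bash
cat > m.py <<'E'
from h import *
d=np.load("c0.npz");t=d["t"];s=d["s"];f=d["tf"]
def reg(W,u0,u1,v0,v1,zl,zh):
    w=W[v0:v1,u0:u1].reshape(-1,3);return w[(w[:,2]>zl)&(w[:,2]<zh)]
def rect(p):
    (c,sz,a)=cv2.minAreaRect((p[:,:2]*1000).astype(np.float32));return np.round(c,1),np.round(sz,1),round(a,2),len(p),np.round(np.median(p[:,2])*1000,1)
print("bench",np.nanmedian(t[350:380,100:300,2]))
print("case lid",rect(reg(t,270,370,170,270,.055,.08)))
h=reg(t,205,240,255,312,.018,.04);print("handle",rect(h))
b=reg(t,208,235,215,262,.008,.018);print("blade",rect(b))
print("tape",rect(reg(t,180,235,160,220,.01,.1)))
print("gauge",rect(reg(t,385,430,225,280,.008,.05)))
def circ(p):
    A=np.c_[2*p[:,:2],np.ones(len(p))];x=np.linalg.lstsq(A,(p[:,:2]**2).sum(1),rcond=None)[0];return x[:2],np.sqrt(x[2]+x[0]**2+x[1]**2)
rim=reg(t,70,185,230,340,.05,.06);print("rim",circ(rim),len(rim),cv2.minEnclosingCircle(rim[:,:2].astype(np.float32)))
cv=reg(t,440,545,222,325,.006,.02);print("cover",cv2.minEnclosingCircle(cv[:,:2].astype(np.float32)),np.median(cv[:,2]))
k=reg(t,440,545,222,325,.036,.05);print("knob",cv2.minEnclosingCircle(k[:,:2].astype(np.float32)),np.median(k[:,2]),len(k))
j=reg(t,405,460,155,210,.06,.1);print("jar",cv2.minEnclosingCircle(j[:,:2].astype(np.float32)))
# side check
ok=lambda x0,x1,y0,y1,zl,zh:s[(s[...,0]>x0)&(s[...,0]<x1)&(s[...,1]>y0)&(s[...,1]<y1)&(s[...,2]>zl)&(s[...,2]<zh)]
cx,cy=rect(reg(t,270,370,170,270,.055,.08))[0]/1000
print("side case",rect(ok(cx-.12,cx+.12,cy-.12,cy+.12,.058,.08)))
c=circ(rim)[0];q=ok(c[0]-.12,c[0]+.12,c[1]-.12,c[1]+.12,.05,.06);print("side rim",circ(q),len(q))
hc=rect(h)[0]/1000;print("side handle",rect(ok(hc[0]-.07,hc[0]+.07,hc[1]-.05,hc[1]+.05,.02,.04)))
kk=cv2.minEnclosingCircle(k[:,:2].astype(np.float32))[0]
q=ok(kk[0]-.12,kk[0]+.12,kk[1]-.12,kk[1]+.12,.006,.05);print("side cover",cv2.minEnclosingCircle(q[:,:2].astype(np.float32)),len(q))
E
python3 m.py
```

```text
bench -0.0009585674058842919
case lid (array([566.7,  -4.5]), array([170.6, 152.1]), 2.19, 5592, np.float64(63.3))
handle (array([438., 194.]), array([107.4,  20.9]), 7.51, 487, np.float64(26.4))
blade (array([535.7, 207.1]), array([106.3,  32.9]), 14.51, 448, np.float64(14.3))
tape (array([638.8, 237.6]), array([ 50.8, 111.1]), 77.2, 1236, np.float64(30.1))
gauge (array([ 498.8, -197.1]), array([100.2,  50.2]), 5.58, 1083, np.float64(18.2))
rim (array([0.43736446, 0.39734238]), np.float64(0.09341793222839806)) 903 ((0.43679457902908325, 0.3982603847980499), 0.0975957065820694)
cover ((0.4389986991882324, -0.36166518926620483), 0.11539604514837265) 0.012576550789830443
knob ((0.4510526657104492, -0.3737187683582306), 0.015027405694127083) 0.0410829494434195 147
jar ((0.6477200984954834, -0.24618154764175415), 0.027738550677895546)
side case (array([568.3,  -3.9]), array([171.9, 157.2]), 2.32, 3108, np.float64(64.8))
side rim (array([0.43851052, 0.39854096]), np.float64(0.09336934103566989)) 1752
side handle (array([437.7, 195.2]), array([104.8,  22.8]), 6.6, 580, np.float64(27.5))
side cover ((0.45372676849365234, -0.37273138761520386), 0.10074503719806671) 2078
```

```bash
cat >> h.py <<'E'
def plan(p,yaw,p0=None,r0=None,pitch=0.):
    """row numbers to go to p with tool down, x axis at yaw (deg); pitch: nose-up turn about tool -y.. (deg)"""
    o=get_obs();p0=o["ee_pos"] if p0 is None else np.array(p0)
    R0=R.from_euler("xyz",o["eef_rot"]) if r0 is None else r0
    R1=R.from_euler("z",yaw,degrees=True)*R.from_euler("y",pitch,degrees=True)*R.from_euler("x",np.pi)
    d=R0.inv().apply(np.array(p)-p0); w=(R0.inv()*R1).as_rotvec()
    print("row",np.round(d/.25,3),np.round(w/2/np.pi,4),"mm",np.round(np.linalg.norm(d)*1e3),"rows>=",int(np.ceil(max(np.linalg.norm(d)/.05,np.degrees(np.linalg.norm(w))/8.59)))+1)
    return np.array(p),R1
E
python3 - <<'E'
from h import *
exec(open("m.py").read().split("print(\"bench\"")[0])
def pca(p):
    c=p[:,:2].mean(0);v=np.linalg.svd(p[:,:2]-c,full_matrices=False)[2][0];return c,np.degrees(np.arctan(v[1]/v[0]))
W=t[200:320,195:245];F=f[200:320,195:245].astype(int)
m=(F[...,0]-F[...,2]>60)&(W[...,2]>.012);print("handle",pca(W[m]),m.sum(),np.ptp(W[m][:,:2],axis=0),W[m][:,0].min(),W[m][:,0].max())
# lid edges
L=reg(t,270,370,170,270,.058,.07)
for a in (0,1,1.5,2,2.2,2.5,3):
    q=R.from_euler("z",-a,degrees=True).apply(L);lo=[np.percentile(q[:,1],1),np.percentile(q[:,1],99)]
    x=q[:,0];y=q[:,1];mid=(y>lo[0]+.01)&(y<lo[1]-.01)
    print(a,np.ptp(x[mid]),np.ptp(y),x.min(),x.max(),y.min(),y.max())
# front edge fit: min x per y bin
y=L[:,1];b=np.round(y/.004);k=[(L[b==i][:,1].mean(),L[b==i][:,0].min()) for i in np.unique(b) if (b==i).sum()>20][1:-1]
k=np.array(k);print("front slope deg",-np.degrees(np.arctan(np.polyfit(k[:,0],k[:,1],1)[0])),k[:,1].mean(),k[:,0].mean())
plan([.438,.1945,.15],7)
E
```

```text
handle (array([0.46483636, 0.2005781 ]), np.float64(2.5078978318906975)) 93 [0.09414025 0.01960952] 0.39228886056390555 0.4864291090232945
0 0.17284558290463858 0.15630341025407446 0.478816131693084 0.6526156028061957 -0.08333335613068807 0.07297005412338639
1 0.1709334198772326 0.15409667961491888 0.47986888945966677 0.6516082217993001 -0.09182117585355337 0.06227550376136551
1.5 0.17025998760286226 0.1530765944559483 0.48034047188011997 0.6510300774380182 -0.09605475837602839 0.057021836079919896
2 0.1695754196309444 0.15222141874030687 0.48077547451392577 0.650402354615774 -0.10045759277541907 0.05176382596488779
2.2 0.16957958270929235 0.1521025051236161 0.4808330006694515 0.6504125833787439 -0.10226644527612683 0.049836059847489254
2.5 0.16992571130326195 0.1525655809985288 0.48055272712266284 0.6504784384259248 -0.10530717733322371 0.04725840366530507
3 0.1707293288895973 0.1536211480269063 0.4798192379558603 0.6505485668454576 -0.11059842201183143 0.04302272601507486
front slope deg 2.1246249633891154 0.4821998446743323 -0.0040147080060203575
row [ 1.909 -2.371  0.202] [-0.0002  0.      0.0327] mm 763.0 rows>= 17
```

play_rows:
  motion:
    - [[0.7, -0.8, -0.1, 0, 0, 0, 1], [0.7, -0.8, -0.1, 0, 0, 0, 1], [0.7, -0.8, -0.1, 0, 0, 0, 1], [0.7, -0.8, -0.1, 0, 0, 0, 1], [0.7, -0.8, -0.1, 0, 0, 0, 1], [0.7, -0.8, -0.1, 0, 0, 0, 1]]

```text
time_s: 0.7
ee_pos: [0.2791, -0.2721, 0.2257]
eef_rot: [3.141, -0.001, 0.33]
force: [0.4, -0.5, 0.7]
grip_width: 0.0936
grip_force: 0.0
```

play_rows:
  motion:
    - [[0.7, -0.8, -0.1, 0, 0, 0, 1], [0.7, -0.8, -0.1, 0, 0, 0, 1], [0.7, -0.8, -0.1, 0, 0, 0, 1], [0.7, -0.8, -0.1, 0, 0, 0, 1], [0.7, -0.8, -0.1, 0, 0, 0, 1], [0.7, -0.8, -0.1, 0, 0, 0, 1]]

```text
time_s: 1.3
ee_pos: [0.3804, -0.026, 0.2506]
eef_rot: [-3.141, -0.001, 0.331]
force: [-0.3, -0.9, -1.8]
grip_width: 0.0933
grip_force: 0.0
```

play_rows:
  motion:
    - [[0.6, -0.75, 0, 0, 0, 0.033, 1], [0.6, -0.75, 0, 0, 0, 0.033, 1], [0.6, -0.75, 0, 0, 0, 0.033, 1], [0.6, -0.75, 0, 0, 0, 0.033, 1], [0.6, -0.75, 0, 0, 0, 0.033, 1], [0.6, -0.75, 0, 0, 0, 0.033, 1], [0.6, -0.75, 0, 0, 0, 0.033, 1]]

```text
time_s: 2.0
ee_pos: [0.461, 0.197, 0.2495]
eef_rot: [3.141, 0.002, 0.122]
force: [1.2, 0.2, 0.0]
grip_width: 0.0942
grip_force: 0.0
```

```bash
cat >> h.py <<'E'
def wrist():
    o=get_obs();c=camera("wrist");T=np.eye(4);T[:3,:3]=R.from_euler("xyz",o["eef_rot"]).as_matrix();T[:3,3]=o["ee_pos"]
    return c["frame"],cloud(c,T@c["T_tool_cam"]),o
E
python3 - <<'E'
from h import *
f,W,o=wrist();print(o["ee_pos"],o["eef_rot"],o["force"]);save("w1",f)
F=f.astype(int);m=(W[...,2]>.012)&(W[...,2]<.035)&(abs(W[...,1]-.195)<.05)&(W[...,0]<.5)&(W[...,0]>.36)
p=W[m][:,:2]
c,s,a=cv2.minAreaRect((p*1000).astype(np.float32));print(c,s,a,m.sum(),np.median(W[m][:,2]))
m=(W[...,2]>.02)&(W[...,2]<.035)&(abs(W[...,1]-.195)<.05)&(W[...,0]<.52)&(W[...,0]>.36);p=W[m][:,:2]
print(cv2.minAreaRect((p*1000).astype(np.float32)),m.sum())
E
```

```text
[0.46099486 0.19699332 0.24946764] [3.14111071e+00 1.57685357e-03 1.22268597e-01] [1.15194196 0.23534486 0.04351498]
(443.92626953125, 193.2611846923828) (115.03491973876953, 22.263078689575195) 7.007482051849365 1639 0.027867734234651664
((437.2654724121094, 192.0317840576172), (101.40123748779297, 19.52608871459961), 7.5273919105529785) 1403
```

```bash
python3 - <<'E'
from h import *
plan([.4692,.197,.023],7.4)
E
```

```text
row [0.034 0.    0.907] [ 0.0001  0.0001 -0.0013] mm 227.0 rows>= 6
```

play_rows:
  motion:
    - [[0.034, 0, 0.7, 0, 0, -0.0013, 0], [0.034, 0, 0.7, 0, 0, -0.0013, 0], [0.034, 0, 0.7, 0, 0, -0.0013, 0], [0.034, 0, 0.7, 0, 0, -0.0013, 0], [0.034, 0, 0.85, 0, 0, -0.0013, 0], [0.034, 0, 0.907, 0, 0, -0.0013, 0], [0.034, 0, 0.907, 0, 0, -0.0013, 0], [0.034, 0, 0.907, 0, 0, -0.0013, -1], [0.034, 0, 0.907, 0, 0, -0.0013, -1], [0.034, 0, 0.907, 0, 0, -0.0013, -1]]
  grip_force: 50

```text
time_s: 3.05
ee_pos: [0.4703, 0.1975, 0.0247]
eef_rot: [-3.141, -0.002, 0.128]
force: [-0.2, 0.7, 0.9]
grip_width: 0.0267
grip_force: 0.0
```

play_rows:
  motion:
    - [[0, 0, 0, 0, 0, 0, -1], [0, 0, 0, 0, 0, 0, -1], [0, 0, 0, 0, 0, 0, -1], [0, 0, -0.04, 0, 0, 0, -1], [0, 0, -0.16, 0, 0, 0, -1], [0, 0, -0.16, 0, 0, 0, -1]]

```text
time_s: 3.65
ee_pos: [0.4715, 0.1981, 0.0672]
eef_rot: [-3.141, -0.005, 0.129]
force: [-0.2, 0.6, -0.2]
grip_width: 0.0004
grip_force: 0.0
```

```bash
python3 - <<'E'
from h import *
print(get_obs()["ee_pos"])
a=np.radians(2.15);ux=np.array([np.cos(a),np.sin(a)]);C=np.array([.5614,-.0052]);n=C-.08*ux;print("notch",n)
# grip is 18 behind origin, tip 108 ahead of grip; pre: tip 15 mm before notch
g=n-ux*(.108+.015);plan([*g,.023+.0395],2.15)
E
```

```text
[0.47145908 0.19813455 0.06720436]
notch [ 0.48145632 -0.00820126]
row [-0.556  0.779  0.015] [-0.0002 -0.0008  0.0145] mm 239.0 rows>= 6
```

The gripper closed on nothing, so I need to see where the pry is.

```bash
python3 - <<'E'
from h import *
f,W,o=wrist();t=camera("top");
save("mix1",np.hstack([cv2.resize(f,(400,300)),cv2.resize(t["frame"],(400,300))]))
Wt=cloud(t)
F=t["frame"].astype(int);m=(F[...,0]-F[...,2]>60)&(Wt[...,2]>.008)&(Wt[...,2]<.05)&(Wt[...,0]>.3);v,u=np.nonzero(m);print(len(v),u.mean(),v.mean(),Wt[m].mean(0),Wt[m].min(0),Wt[m].max(0))
E
```

```text
<stdin>:5: RuntimeWarning: Mean of empty slice.
  ret = ret.dtype.type(ret / rcount)
  ret = um.true_divide(
Traceback (most recent call last):
ValueError: zero-size array to reduction operation minimum which has no identity
```

View pics/mix1.png

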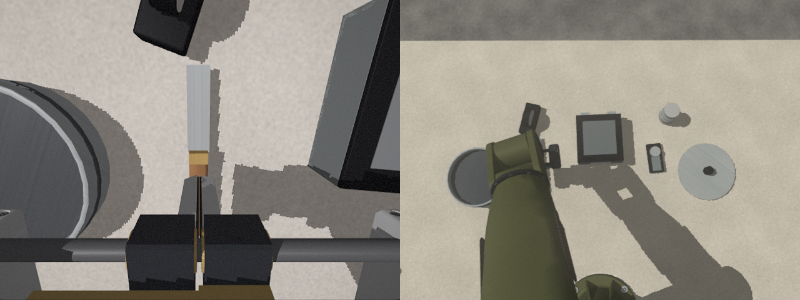

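The pry is still on the bench, with its blade at (198,108) and its handle under the fingers in the wrist view. I'll measure where it is now.

```bash
python3 - <<'E'
from h import *
s=camera("side");S=cloud(s);save("s2",s["frame"])
f,W,o=wrist()
m=(W[...,2]>.009)&(W[...,2]<.022)&(abs(W[...,1]-.2)<.05)&(W[...,0]>.495)&(W[...,0]<.59);p=W[m]
print("blade",m.sum(),cv2.minAreaRect((p[:,:2]*1000).astype(np.float32)),np.median(p[:,2]))
F=s["frame"].astype(int);m=(F[...,0]-F[...,2]>50)&(S[...,1]>.1)&(S[...,1]<.3)&(S[...,0]>.35)&(S[...,0]<.52)&(S[...,2]>.02)&(S[...,2]<.04)
p=S[m];print("handle side",m.sum(),cv2.minAreaRect((p[:,:2]*1000).astype(np.float32)) if len(p) else 0,o["grip_width"],o["ee_pos"],o["eef_rot"])
E
```

```text
blade 4960 ((545.2374877929688, 209.23887634277344), (108.22834014892578, 42.86377716064453), 22.80986976623535) 0.015875826324240824
handle side 505 ((438.67059326171875, 196.01220703125), (101.53768920898438, 21.950700759887695), 4.8465657234191895) 0.0008046312184364786 [0.46961814 0.19747848 0.06353283] [-3.14157851e+00 -8.17633785e-05  1.28652646e-01]
```

View pics/s2.png

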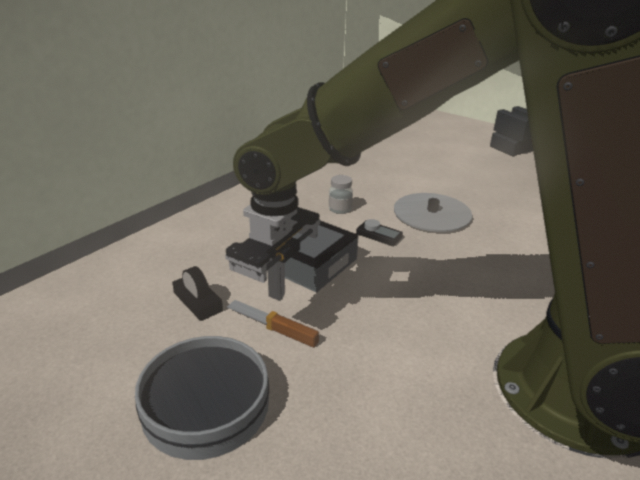

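play_rows:
  motion:
    - [[0, 0, -0.1, 0, 0, 0, 0], [0, 0, -0.1, 0, 0, 0, 0], [0, 0, -0.1, 0, 0, 0, 0], [0, 0, -0.1, 0, 0, 0, 0], [0, 0, -0.1, 0, 0, 0, 0], [0, 0, -0.1, 0, 0, 0, 0]]

```text
time_s: 4.45
ee_pos: [0.4695, 0.1974, 0.0879]
eef_rot: [3.141, 0.001, 0.129]
force: [-0.8, -0.1, 0.0]
grip_width: 0.0446
grip_force: 0.0
```

```bash
python3 - <<'E'
from h import *
f,W,o=wrist();print(o["ee_pos"],o["eef_rot"],o["grip_width"])
save("w3",f)
c=camera("side");
for q in ([*o["ee_pos"][:2],o["ee_pos"][2]-.019],):
    p=np.linalg.inv(c["T"])@np.array([*q,1]);K=c["camera_matrix"];print(K[0,0]*p[0]/-p[2]+K[0,2],K[1,1]*-p[1]/-p[2]+K[1,2])
save("s3",c["frame"][200:350,200:350])
plan([.471,.1985,.023],6.5)
E
```

```text
[0.46948447 0.19742964 0.08789957] [3.14141536e+00 9.51579358e-04 1.28628698e-01] 0.04463751317002263
276.8239618849534 299.27925657812574
row [ 0.006 -0.003  0.261] [0.     0.0001 0.0024] mm 65.0 rows>= 3
```

View pics/w3.png

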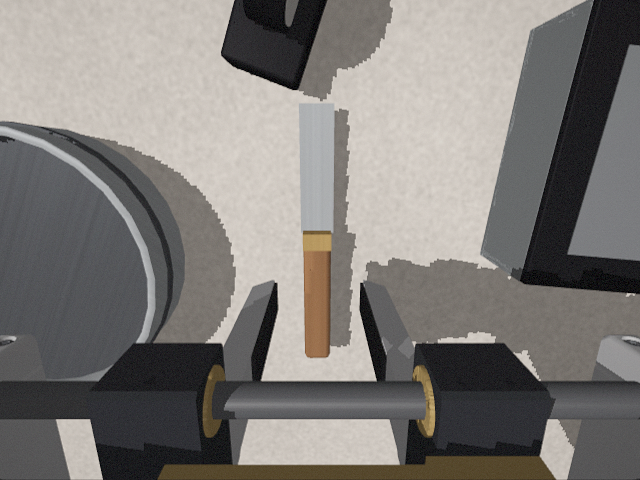

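The pry lies centred between the open fingers, with its handle from (317,233) to (317,357). I'll go down again and hold the close longer before lifting.

play_rows:
  motion:
    - [[0.006, -0.003, 0.15, 0, 0, 0.002, 0], [0.006, -0.003, 0.261, 0, 0, 0.002, 0], [0.006, -0.003, 0.261, 0, 0, 0.002, 0], [0.006, -0.003, 0.261, 0, 0, 0.002, -1], [0.006, -0.003, 0.261, 0, 0, 0.002, -1], [0.006, -0.003, 0.261, 0, 0, 0.002, -1], [0.006, -0.003, 0.261, 0, 0, 0.002, -1]]
  grip_force: 50

```text
time_s: 5.25
ee_pos: [0.4716, 0.1986, 0.0242]
eef_rot: [-3.141, -0.001, 0.116]
force: [-1.0, -0.4, -0.2]
grip_width: 0.0181
grip_force: 0.0
```

play_rows:
  motion:
    - [[0, 0, 0, 0, 0, 0, -1]]

```text
time_s: 5.35
ee_pos: [0.4714, 0.1985, 0.0238]
eef_rot: [-3.141, -0.001, 0.116]
force: [0.4, 1.2, 0.4]
grip_width: 0.0104
grip_force: 0.0
```

play_rows:
  motion:
    - [[0, 0, 0, 0, 0, 0, -1], [0, 0, 0, 0, 0, 0, -1], [0, 0, 0, 0, 0, 0, -1]]

```text
time_s: 5.65
ee_pos: [0.4711, 0.1984, 0.0233]
eef_rot: [-3.142, 0.0, 0.116]
force: [-0.1, 0.2, -0.7]
grip_width: 0.0005
grip_force: 0.0
```

```bash
python3 - <<'E'
from h import *
f,W,o=wrist();s=camera("side")
save("mix4",np.hstack([cv2.resize(f,(400,300)),cv2.resize(s["frame"][200:380,180:420],(400,300))]))
E
```

```text
(no output)
```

View pics/mix4.png

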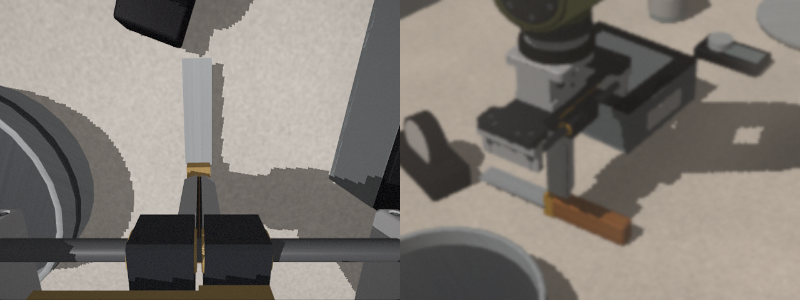

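```bash
python3 - <<'E'
from h import *
s=camera("side");S=cloud(s);f,W,o=wrist();print(o["ee_pos"],o["qpos"],o["force"])
F=s["frame"].astype(int);grey=abs(F[...,0]-F[...,2])<25
m=grey&(abs(S[...,0]-.47)<.05)&(abs(S[...,1]-.198)<.04)&(S[...,2]>.006)&(S[...,2]<.15)
for z in np.arange(.01,.15,.01):
    k=m&(abs(S[...,2]-z)<.005)
    if k.sum():print(round(z,3),k.sum(),np.round(S[k].mean(0),4),np.round(S[k].min(0),4),np.round(S[k].max(0),4))
c=camera("wrist");print(c["T_tool_cam"])
# wrist depth at finger pixels
for v in (300,330,345,360,400): print(v,c["z_map"][v,300:335:8],np.round(W[v,316],4))
E
```

```text
[0.47110805 0.19845224 0.02321756] [3.27006787e-01 4.40160314e-01 1.78830529e+00 5.18141233e-05
 9.13185273e-01 1.78175597e+00] [0.41251508 0.62106807 0.30842277]
0.01 32 [0.5074 0.2075 0.0141] [0.4869 0.1894 0.011 ] [0.519  0.2157 0.015 ]
0.02 104 [0.5058 0.2042 0.0162] [0.4865 0.1915 0.015 ] [0.5195 0.2178 0.0189]
0.03 36 [0.4558 0.1923 0.0293] [0.4231 0.1816 0.0258] [0.4826 0.203  0.0348]
0.04 66 [0.4668 0.2014 0.0409] [0.4598 0.1845 0.0352] [0.4799 0.2112 0.045 ]
0.05 68 [0.4667 0.2028 0.0502] [0.4588 0.1838 0.045 ] [0.4807 0.2128 0.055 ]
0.06 73 [0.4674 0.2028 0.0598] [0.4605 0.1845 0.055 ] [0.4787 0.2122 0.0647]
0.07 77 [0.4665 0.2021 0.0697] [0.461  0.1824 0.0651] [0.4787 0.2113 0.075 ]
0.08 81 [0.4662 0.2025 0.0802] [0.4602 0.1829 0.0751] [0.4789 0.2129 0.0849]
0.09 72 [0.4667 0.2032 0.0897] [0.4596 0.1832 0.0851] [0.4809 0.2114 0.095 ]
0.1 66 [0.4646 0.2028 0.0999] [0.4606 0.1875 0.095 ] [0.4748 0.2116 0.1049]
0.11 24 [0.4629 0.2051 0.1095] [0.4601 0.1971 0.105 ] [0.4753 0.2096 0.1142]
0.12 1 [0.4676 0.2177 0.1213] [0.4676 0.2177 0.1213] [0.4676 0.2177 0.1213]
0.13 61 [0.4476 0.2064 0.1321] [0.4357 0.1726 0.1251] [0.4678 0.2206 0.135 ]
0.14 157 [0.4435 0.2068 0.1408] [0.4356 0.1589 0.1351] [0.4653 0.2374 0.1449]
[[ 4.74638446e-04  9.61731448e-01  2.73993423e-01  7.89288301e-02]
 [ 9.99999445e-01 -1.98702135e-04 -1.03484269e-03  2.07675242e-03]
 [-9.40797677e-04  2.73993762e-01 -9.61731009e-01 -1.84907685e-01]
 [ 0.00000000e+00  0.00000000e+00  0.00000000e+00  1.00000000e+00]]
300 [0.16620752 0.1666739  0.1693637  0.16710278 0.1658913 ] [0.4782 0.1981 0.0517]
330 [0.14042503 0.14015496 0.14223798 0.1392615  0.14016853] [0.4783 0.198  0.0804]
345 [0.08567352 0.08629406 0.13202184 0.12955907 0.08610146] [0.4788 0.198  0.0922]
360 [0.08011499 0.07949755 0.1256696  0.12035643 0.07923607] [0.4765 0.1977 0.0981]
400 [0.06938121 0.06839672 0.07742777 0.07320067 0.06903963] [0.4969 0.1998 0.1435]
```

play_rows:
  motion:
    - [[0, 0, -0.24, 0, 0, 0, -0.2], [0, 0, -0.24, 0, 0, 0, -0.2], [0, 0, -0.24, 0, 0, 0, -0.2], [0, 0, -0.24, 0, 0, 0, -0.2], [0, 0, -0.24, 0, 0, 0, -0.2], [0, 0, -0.24, 0, 0, 0, -0.2], [0, 0, -0.24, 0, 0, 0, -0.2]]

```text
time_s: 6.6
ee_pos: [0.4708, 0.1983, 0.0825]
eef_rot: [3.141, 0.001, 0.116]
force: [0.8, -0.8, 0.0]
grip_width: 0.0378
grip_force: 0.0
```

```bash
python3 - <<'E'
from h import *
s=camera("side");S=cloud(s);f,W,o=wrist();print(o["ee_pos"],o["grip_width"])
for n,C in (("side",S),("wrist",W)):
    m=(abs(C[...,0]-.471)<.012)&(abs(C[...,1]-.198)<.045)&(C[...,2]>.035)&(C[...,2]<.12)
    p=C[m];print(n,len(p),np.percentile(p[:,2],[0,1,3,10]),p[:,0].min(),p[:,0].max(),p[:,1].min(),p[:,1].max())
E
```

```text
[0.47095991 0.19839748 0.08275816] 0.03749407488968207
side 301 [0.08712012 0.08927502 0.09009943 0.09391275] 0.4590713598775304 0.48291919911122677 0.166613867223245 0.22988089463371708
wrist 1432 [0.08747001 0.08869827 0.09025619 0.09368333] 0.45999250944924547 0.4829994664992766 0.16620941950962398 0.22772584620541703
```

Both cameras put the fingertips 5 mm behind the reported TCP instead of 19 mm ahead. The real grasp point is therefore about 24 mm further back along the tool axis, and I'll correct every target for that.

```bash
cat >> h.py <<'E'
OFF=.024
_plan=plan
def plan(p,yaw,pitch=0.):   # p = true grasp point
    R1=R.from_euler("z",yaw,degrees=True)*R.from_euler("y",pitch,degrees=True)*R.from_euler("x",np.pi)
    return _plan(np.array(p)+R1.apply([0,0,OFF]),yaw,pitch=pitch)
E
python3 - <<'E'
from h import *
plan([.471,.1985,.0225],6.8)
E
```

```text
row [ 0.    -0.     0.337] [ 0.      0.0001 -0.0004] mm 84.0 rows>= 3
```

play_rows:
  motion:
    - [[0, 0, 0.2, 0, 0, 0, -0.1], [0, 0, 0.3, 0, 0, 0, -0.1], [0, 0, 0.336, 0, 0, 0, -0.1], [0, 0, 0.336, 0, 0, 0, -0.1], [0, 0, 0.336, 0, 0, 0, -1], [0, 0, 0.336, 0, 0, 0, -1], [0, 0, 0.336, 0, 0, 0, -1], [0, 0, 0.336, 0, 0, 0, -1], [0, 0, 0.336, 0, 0, 0, -1], [0, 0, 0.336, 0, 0, 0, -1]]
  grip_force: 50

```text
time_s: 7.7
ee_pos: [0.4717, 0.1987, 0.0002]
eef_rot: [-3.141, -0.002, 0.116]
force: [-1.7, -0.6, 7.3]
grip_width: 0.02
grip_force: 50.0
```

play_rows:
  motion:
    - [[0, 0, 0, 0, 0, 0, -1], [0, 0, 0, 0, 0, 0, -1]]

```text
time_s: 7.9
ee_pos: [0.4717, 0.1986, 0.0003]
eef_rot: [-3.141, -0.002, 0.116]
force: [-1.3, -0.9, 7.1]
grip_width: 0.0198
grip_force: 50.0
```

play_rows:
  motion:
    - [[0, 0, -0.1, 0, 0, 0, -1], [0, 0, -0.25, 0, 0, 0, -1], [0, 0, -0.4, 0, 0, 0, -1], [0, 0, -0.4, 0, 0, 0, -1]]

```text
time_s: 8.3
ee_pos: [0.4733, 0.1992, 0.1041]
eef_rot: [-3.14, -0.008, 0.116]
force: [-0.0, -0.9, -1.8]
grip_width: 0.0196
grip_force: 50.0
```

```bash
python3 - <<'E'
from h import *
f,W,o=wrist();print(o["ee_pos"],o["eef_rot"],o["force"],o["grip_width"])
save("w5",f)
# blade relative to tool
Rt=R.from_euler("xyz",o["eef_rot"]);P=Rt.inv().apply((W-o["ee_pos"]).reshape(-1,3)).reshape(W.shape)
m=(W[...,2]>.08)&(W[...,2]<.14)&(P[...,0]>.022)&(P[...,0]<.13)&(abs(P[...,1])<.03)
p=P[m];print(m.sum(),np.percentile(p[:,0],[0.5,99.5]))
for x in np.arange(.03,.13,.01):
    k=p[abs(p[:,0]-x)<.004]
    if len(k)>5: print(round(x,3),len(k),np.round([k[:,1].min(),k[:,1].max(),k[:,2].mean()],4))
a=np.radians(2.15);ux=np.array([np.cos(a),np.sin(a)]);C=np.array([.5614,-.0052]);n=C-.08*ux
g=n-ux*(.1055+.02);plan([*g,o["ee_pos"][2]+.024],2.15)
E
```

```text
[0.47325204 0.19921202 0.1040904 ] [-3.13992864 -0.00778384  0.1161482 ] [-0.02597935 -0.92630263 -1.7655314 ] 0.019557360754909017
8931 [0.02243382 0.10270768]
0.03 753 [-0.0098  0.0141 -0.0156]
0.04 784 [-0.0097  0.0139 -0.0156]
0.05 831 [-0.0099  0.0141 -0.0156]
0.06 863 [-0.0098  0.014  -0.0155]
0.07 923 [-0.01    0.0138 -0.0155]
0.08 981 [-0.0099  0.0139 -0.0155]
0.09 1022 [-0.0101  0.0138 -0.0155]
0.1 917 [-0.01    0.0137 -0.0155]
row [-0.559  0.787 -0.014] [-0.0002 -0.0007  0.0125] mm 241.0 rows>= 6
```

play_rows:
  motion:
    - [[-0.559, 0.787, 0, 0, 0, 0.0125, -1], [-0.559, 0.787, 0, 0, 0, 0.0125, -1], [-0.559, 0.787, 0, 0, 0, 0.0125, -1], [-0.559, 0.787, 0, 0, 0, 0.0125, -1], [-0.559, 0.787, 0, 0, 0, 0.0125, -1], [-0.559, 0.787, 0, 0, 0, 0.0125, -1], [-0.559, 0.787, 0.15, 0, 0, 0.0125, -1], [-0.559, 0.787, 0.25, 0, 0, 0.0125, -1], [-0.559, 0.787, 0.25, 0, 0, 0.0125, -1]]

```text
time_s: 9.25
ee_pos: [0.353, -0.0125, 0.034]
eef_rot: [-3.14, 0.006, 0.038]
force: [0.8, 0.8, -0.5]
grip_width: 0.0194
grip_force: 50.0
```

```bash
python3 - <<'E'
from h import *
f,W,o=wrist();print(o["ee_pos"],o["eef_rot"],o["force"],o["grip_width"])
a=np.radians(2.15);ux=np.array([np.cos(a),np.sin(a)]);C=np.array([.5614,-.0052]);n=C-.08*ux
# lid top from wrist: front edge and z
m=(W[...,2]>.058)&(W[...,2]<.07)&(W[...,0]>.45)&(abs(W[...,1])<.09);p=W[m]
q=np.c_[(p[:,:2]-C)@ux,(p[:,:2]-C)@[-ux[1],ux[0]]]
far=q[:,0]<-.03;print("lid z",np.median(p[far,2]),"front x",np.percentile(q[:,0],[0.2,1]),"y",q[:,1].min(),q[:,1].max())
b=np.abs(q[:,0]+.05)<.005;print(q[b,1].min(),q[b,1].max())
b=(W[...,2]>.045)&(W[...,2]<.06)&(W[...,0]>o["ee_pos"][0]+.03)&(W[...,0]<.48)&(abs(W[...,1])<.05);pb=W[b]
print("blade",b.sum(),pb.mean(0),pb[:,0].max())
qb=(pb[:,:2]-C);print("blade y in case",np.percentile(qb@[-ux[1],ux[0]],[1,99]),"tip x",(qb@ux).max())
plan([*(n-ux*(.103+.004)),.0395+.024],2.15)
E
```

```text
[ 0.3530012  -0.01251759  0.0339838 ] [-3.14037906  0.00628747  0.03756799] [ 0.75312268  0.75575008 -0.45037031] 0.01943130757799287
lid z 0.06324539382178601 front x [-0.07907284 -0.07895445] y -0.07722843030177054 0.07480520362706153Traceback (most recent call last):
  File "<stdin>", line 8, in <module>
    return umr_minimum(a, axis, None, out, keepdims, initial, where)
ValueError: zero-size array to reduction operation minimum which has no identity
```

play_rows:
  motion:
    - [[0, 0, 0, 0, 0, 0, -1], [0, 0, 0, 0, 0, 0, -1], [0, 0, 0, 0, 0, 0, -1]]

```text
time_s: 9.6
ee_pos: [0.3557, -0.0131, 0.0375]
eef_rot: [3.141, -0.002, 0.038]
force: [0.0, 0.4, -0.5]
grip_width: 0.0196
grip_force: 50.0
```

```bash
python3 - <<'E'
from h import *
f,W,o=wrist();print(o["ee_pos"],o["eef_rot"],o["force"],o["grip_width"])
a=np.radians(2.15);ux=np.array([np.cos(a),np.sin(a)]);C=np.array([.5614,-.0052]);n=C-.08*ux
b=(W[...,2]>.035)&(W[...,2]<.06)&(W[...,0]>o["ee_pos"][0]+.03)&(W[...,0]<.47)&(abs(W[...,1])<.05);pb=W[b]
print("blade",b.sum(),pb.mean(0),pb[:,0].max())
qb=(pb[:,:2]-C);print("blade y in case",np.percentile(qb@[-ux[1],ux[0]],[1,99]),"tip x",(qb@ux).max())
plan([*(n-ux*(.103+.004)),.0395+.024],2.15)
E
```

```text
[ 0.35565229 -0.01309806  0.03754469] [ 3.14131868e+00 -1.60994907e-03  3.77770502e-02] [ 0.02192176  0.40011292 -0.48522579] 0.019639200656065982
blade 8239 [ 0.42439306 -0.01258092  0.05325295] 0.4591755922727191
blade y in case [-0.01396553  0.00954306] tip x -0.10274221968315192
row [ 0.076 -0.001 -0.008] [ 0.     -0.0002  0.    ] mm 19.0 rows>= 2
```

play_rows:
  motion:
    - [[0, 0, -0.008, 0, 0, 0, -1], [0.06, 0, -0.008, 0, 0, 0, -1], [0.1, 0, -0.008, 0, 0, 0, -1], [0.14, 0, -0.008, 0, 0, 0, -1], [0.17, 0, -0.008, 0, 0, 0, -1], [0.17, 0, -0.008, 0, 0, 0, -1]]
  grip_force: 60

```text
time_s: 10.25
ee_pos: [0.3982, -0.0115, 0.0387]
eef_rot: [-3.142, 0.0, 0.038]
force: [-0.2, -0.5, -1.4]
grip_width: 0.0194
grip_force: 60.0
```

Inserted 20 mm without resistance, so I'll go deeper and then lift.

play_rows:
  motion:
    - [[0.06, 0, 0, 0, 0, 0, -1], [0.12, 0, 0, 0, 0, 0, -1], [0.18, 0, 0, 0, 0, 0, -1], [0.18, 0, 0, 0, 0, 0, -1]]

```text
time_s: 10.65
ee_pos: [0.4432, -0.0099, 0.0387]
eef_rot: [3.142, -0.0, 0.038]
force: [0.4, -0.1, -0.9]
grip_width: 0.0196
grip_force: 60.0
```

play_rows:
  motion:
    - [[0, 0, -0.02, 0, 0, 0, -1], [0, 0, -0.04, 0, 0, 0, -1], [0, 0, -0.06, 0, 0, 0, -1], [0, 0, -0.08, 0, 0, 0, -1], [0, 0, -0.1, 0, 0, 0, -1]]

```text
time_s: 11.15
ee_pos: [0.4424, -0.0099, 0.0643]
eef_rot: [3.142, -0.0, 0.037]
force: [1.4, -0.1, -5.8]
grip_width: 0.0196
grip_force: 60.0
```

```bash
python3 - <<'E'
from h import *
o=get_obs();print(o["force"],o["ee_pos"],o["eef_rot"])
t=camera("side")
save("s6",t["frame"][120:330,200:440])
E
```

```text
[ 1.37407281 -0.07765385 -5.79126099] [ 0.44238693 -0.00988167  0.06425717] [ 3.14155744e+00 -1.33443616e-04  3.74927874e-02]
```

View pics/s6.png

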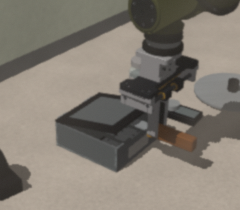

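play_rows:
  motion:
    - [[0, 0, -0.072, 0, 0, 0, -1], [0, 0, -0.152, 0, 0, 0, -1], [0.02, 0, -0.232, 0, 0, 0, -1], [0.06, 0, -0.312, 0, 0, 0, -1], [0.12, 0, -0.352, 0, 0, 0, -1], [0.18, 0, -0.36, 0, 0, 0, -1], [0.24, 0, -0.36, 0, 0, 0, -1], [0.3, 0, -0.36, 0, 0, 0, -1], [0.36, 0, -0.36, 0, 0, 0, -1], [0.38, 0, -0.36, 0, 0, 0, -1]]

```text
time_s: 12.2
ee_pos: [0.5381, -0.0063, 0.1539]
eef_rot: [3.142, 0.0, 0.038]
force: [-2.5, 0.1, -0.1]
grip_width: 0.0196
grip_force: 60.0
```

```bash
cat >> h.py <<'E'
a=np.radians(2.15);ux=np.array([np.cos(a),np.sin(a)]);uy=np.array([-ux[1],ux[0]]);C=np.array([.5614,-.0052])
def case(W): return np.stack([(W[...,:2]-C)@ux,(W[...,:2]-C)@uy,W[...,2]],-1)
E
python3 - <<'E'
from h import *
f,W,o=wrist();print(o["force"],o["ee_pos"],o["eef_rot"],o["grip_width"])
Q=case(W);m=(Q[...,2]>.1)&(Q[...,2]<.25)&(abs(Q[...,1])<.07)&(Q[...,0]>.05)&(Q[...,0]<.13);q=Q[m]
print(m.sum(),np.polyfit(q[:,2],q[:,0],1) if m.sum()>10 else 0)
S=case(cloud(camera("side")));m=(S[...,2]>.08)&(S[...,2]<.25)&(abs(S[...,1])<.077)&(S[...,0]>.04)&(S[...,0]<.14);q=S[m]
k=np.polyfit(q[:,2],q[:,0],1);print("side",m.sum(),k,"theta",np.pi/2+np.arctan(k[0]))
save("w7",f)
E
```

```text
[-2.53697248  0.09319687 -0.128907  ] [ 0.53809132 -0.00632577  0.15387802] [3.14157653e+00 1.98722166e-05 3.75294174e-02] 0.019588828506391667
25035 [0.08384224 0.0621695 ]
side 2554 [-0.02351231  0.08479936] theta 1.5472883506964772
```

View pics/w7.png

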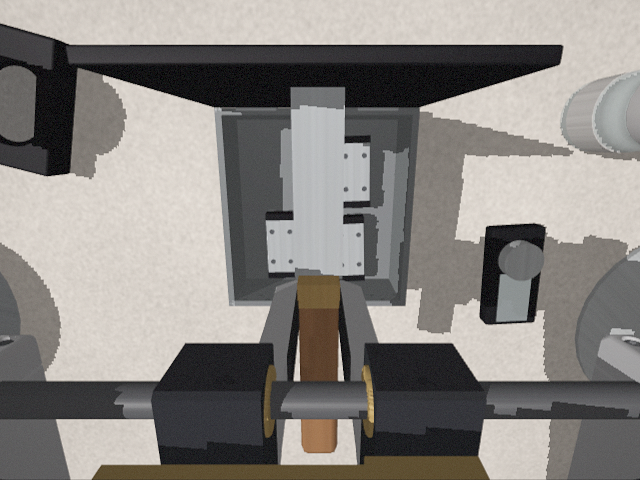

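The lid is at about 1.56 rad. Carriages show at (282,245), (350,248) and (355,172), and the rear-left spot is hidden. I'll push a little further, back off and put the pry back where it lay.

play_rows:
  motion:
    - [[0.03, 0, 0, 0, 0, 0, -1], [0.06, 0, 0, 0, 0, 0, -1], [0.06, 0, 0, 0, 0, 0, -1], [-0.1, 0, 0, 0, 0, 0, -1], [-0.3, 0, 0, 0, 0, 0, -1], [-0.38, 0, 0, 0, 0, 0, -1], [-0.38, 0, 0, 0, 0, 0, -1]]

```text
time_s: 13.0
ee_pos: [0.4411, -0.0099, 0.1543]
eef_rot: [3.141, -0.001, 0.037]
force: [0.2, -0.9, -1.6]
grip_width: 0.0197
grip_force: 60.0
```

```bash
python3 - <<'E'
from h import *
print(get_obs()["ee_pos"]);plan([.4685,.1985,.12],6.8)
f,W,o=wrist();save("w8",f);Q=case(W)
m=(Q[...,2]>.02)&(Q[...,2]<.035)&(abs(Q[...,0])<.075)&(abs(Q[...,1])<.07)
L=(m*255).astype(np.uint8);n,lab,st,ce=cv2.connectedComponentsWithStats(cv2.morphologyEx(L,cv2.MORPH_OPEN,np.ones((5,5))))
for i in range(1,n):
    if st[i,4]>150: q=Q[lab==i];print(st[i],cv2.minAreaRect((q[:,:2]*1000).astype(np.float32)),np.median(q[:,2]))
E
```

```text
[ 0.44105669 -0.00991095  0.15430949]
row [ 0.14  -0.829  0.233] [ 0.     -0.0002 -0.013 ] mm 218.0 rows>= 6
[ 340    1   36   89 2943] ((32.49347686767578, -33.608558654785156), (61.087562561035156, 26.558162689208984), 1.7942272424697876) 0.02843413676698997
[ 261   95   31   77 2170] ((-33.489524841308594, 32.09212875366211), (60.70829772949219, 24.185779571533203), 0.19980354607105255) 0.028396846385685903
[ 344   99   25   76 1756] ((-36.40724182128906, -34.47522735595703), (60.25353240966797, 20.849456787109375), 1.0080852508544922) 0.02842176241692168
```

View pics/w8.png

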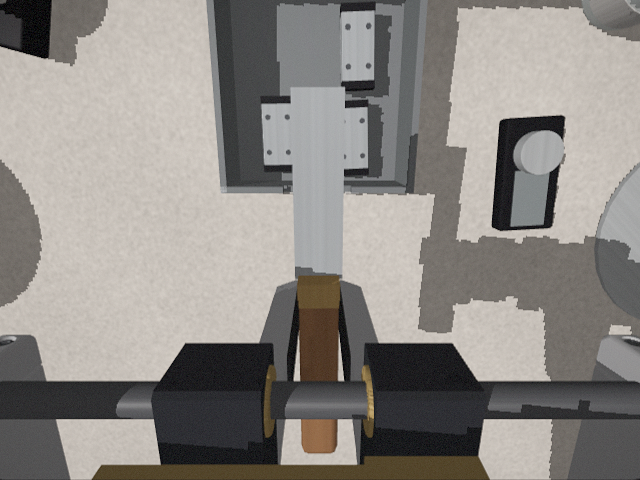

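There are three carriages and the rear-left place is empty. Now I'll lay the pry down.

play_rows:
  motion:
    - [[0.14, -0.829, 0, 0, 0, -0.013, -1], [0.14, -0.829, 0, 0, 0, -0.013, -1], [0.14, -0.829, 0, 0, 0, -0.013, -1], [0.14, -0.829, 0, 0, 0, -0.013, -1], [0.14, -0.829, 0, 0, 0, -0.013, -1], [0.14, -0.829, 0.2, 0, 0, -0.013, -1], [0.14, -0.829, 0.4, 0, 0, -0.013, -1], [0.14, -0.829, 0.56, 0, 0, -0.013, -1], [0.14, -0.829, 0.595, 0, 0, -0.013, -1], [0.14, -0.829, 0.6, 0, 0, -0.013, -1]]

```text
time_s: 14.05
ee_pos: [0.4701, 0.1984, 0.0034]
eef_rot: [3.141, 0.001, 0.119]
force: [0.4, -0.2, 0.2]
grip_width: 0.0195
grip_force: 60.0
```

play_rows:
  motion:
    - [[0, 0, 0, 0, 0, 0, -1], [0, 0, 0, 0, 0, 0, -1]]

```text
time_s: 14.25
ee_pos: [0.4711, 0.1989, 0.0058]
eef_rot: [-3.141, -0.003, 0.119]
force: [0.4, -0.8, -1.4]
grip_width: 0.0193
grip_force: 60.0
```

play_rows:
  motion:
    - [[0, 0, 0.008, 0, 0, 0, -1], [0, 0, 0.012, 0, 0, 0, -1], [0, 0, 0.012, 0, 0, 0, -1], [0, 0, 0.012, 0, 0, 0, -1]]

```text
time_s: 14.65
ee_pos: [0.4698, 0.1986, 0.0009]
eef_rot: [-3.142, -0.0, 0.119]
force: [-0.3, 0.2, -1.0]
grip_width: 0.0195
grip_force: 60.0
```

play_rows:
  motion:
    - [[0, 0, 0, 0, 0, 0, -0.3], [0, 0, 0, 0, 0, 0, -0.3], [0, 0, 0, 0, 0, 0, -0.1], [0, 0, 0, 0, 0, 0, -0.1], [0, 0, -0.15, 0, 0, 0, -0.1], [0, 0, -0.35, 0, 0, 0, -0.1], [0, 0, -0.55, 0, 0, 0, -0.1], [0, 0, -0.55, 0, 0, 0, -0.1]]

```text
time_s: 15.45
ee_pos: [0.4723, 0.1995, 0.1446]
eef_rot: [-3.139, -0.01, 0.119]
force: [0.5, 0.2, -1.0]
grip_width: 0.0422
grip_force: 0.0
```

```bash
python3 - <<'E'
from h import *
o=get_obs();print(o["ee_pos"],o["grip_width"])
f,W,o=wrist()
m=(W[...,2]>.02)&(W[...,2]<.035)&(abs(W[...,1]-.195)<.05)&(W[...,0]<.52)&(W[...,0]>.36);print("handle",cv2.minAreaRect((W[m][:,:2]*1000).astype(np.float32)),np.median(W[m][:,2]))
g=C+.0325*ux-.0336*uy;print(g);plan([*g,.16],2.15)
E
```

```text
[0.47230276 0.19945221 0.14459373] 0.04217034250120582
handle ((435.6223449707031, 191.83909606933594), (100.64381408691406, 20.148456573486328), 6.919610500335693) 0.028108417412987474
[ 0.59513765 -0.03755708]
row [0.38  0.998 0.021] [-0.0002 -0.0009  0.013 ] mm 267.0 rows>= 7
```

```bash
python3 - <<'E'
from h import *
plan([*(C-.055*ux),.19],2.15)
E
```

```text
row [ 0.043  0.836 -0.1  ] [-0.0002 -0.0009  0.013 ] mm 211.0 rows>= 6
```

play_rows:
  motion:
    - [[0.043, 0.836, -0.1, 0, 0, 0.013, -0.1], [0.043, 0.836, -0.1, 0, 0, 0.013, -0.1], [0.043, 0.836, -0.1, 0, 0, 0.013, -0.1], [0.043, 0.836, -0.1, 0, 0, 0.013, -0.1], [0.043, 0.836, -0.1, 0, 0, 0.013, -0.1], [0.043, 0.836, -0.1, 0, 0, 0.013, -0.1], [0.043, 0.836, -0.1, 0, 0, 0.013, -0.1], [0.043, 0.836, -0.1, 0, 0, 0.013, -0.1]]

```text
time_s: 16.3
ee_pos: [0.5049, -0.0063, 0.1626]
eef_rot: [-3.141, 0.001, 0.039]
force: [0.2, 0.7, 0.4]
grip_width: 0.0421
grip_force: 0.0
```

```bash
python3 - <<'E'
from h import *
f,W,o=wrist();save("w9",f);Q=case(W);print(o["ee_pos"],o["eef_rot"])
m=(Q[...,2]>.022)&(Q[...,2]<.035)&(abs(Q[...,0])<.075)&(abs(Q[...,1])<.07)
L=(m*255).astype(np.uint8);n,lab,st,ce=cv2.connectedComponentsWithStats(cv2.morphologyEx(L,cv2.MORPH_OPEN,np.ones((5,5))))
for i in range(1,n):
    if st[i,4]>150:
        q=Q[lab==i];c,s,an=cv2.minAreaRect((q[:,:2]*1000).astype(np.float32));print(st[i],np.round(c,1),np.round(s,1),round(an,2),np.median(q[:,2]), "world",C+c[0]/1e3*ux+c[1]/1e3*uy)
m=(Q[...,2]>.1)&(Q[...,2]<.25)&(abs(Q[...,1])<.07)&(Q[...,0]>.05)&(Q[...,0]<.16);q=Q[m];k=np.polyfit(q[:,2],q[:,0],1);print("lid",np.pi/2+np.arctan(k[0]),k)
g=C+.0325*ux-.0336*uy;plan([*g,.12],2.15)
E
```

```text
[ 0.50488447 -0.0062829   0.16258796] [-3.14129856e+00  1.11895043e-03  3.92212164e-02]
[ 341   93   31   75 2237] [ 32.6 -33.5] [60.6 26.1] 2.15 0.02838353732897475 world [ 0.59521389 -0.03742949]
[ 267  174   32   67 1921] [-33.7  31.1] [60.9 26.3] 0.92 0.02829239645039977 world [0.52659515 0.02462385]
[ 336  177   31   67 1904] [-36.7 -31.3] [60.9 26.3] 2.94 0.02832769537464394 world [ 0.5258801  -0.03788129]
lid 1.6932396736201905 [0.12305894 0.07463879]
row [0.356 0.139 0.267] [-0.      0.0001  0.0003] mm 116.0 rows>= 4
```

play_rows:
  motion:
    - [[0.2, 0.08, 0, 0, 0, -0.0057, -0.2], [0.356, 0.139, 0.15, 0, 0, -0.0057, -0.2], [0.356, 0.139, 0.3, 0, 0, -0.0057, -0.2], [0.356, 0.139, 0.45, 0, 0, -0.0057, -0.2], [0.356, 0.139, 0.56, 0, 0, -0.0057, -0.2], [0.356, 0.139, 0.61, 0, 0, -0.0057, -0.2], [0.356, 0.139, 0.632, 0, 0, -0.0057, -0.2], [0.356, 0.139, 0.632, 0, 0, -0.0057, -0.2], [0.356, 0.139, 0.632, 0, 0, -0.0057, -0.2]]
  grip_force: 30

```text
time_s: 17.25
ee_pos: [0.5963, -0.0389, 0.0068]
eef_rot: [3.141, -0.002, 0.074]
force: [-1.5, 0.1, 0.0]
grip_width: 0.0376
grip_force: 0.0
```

play_rows:
  motion:
    - [[0, 0, 0, 0, 0, 0, -1], [0, 0, 0, 0, 0, 0, -1], [0, 0, 0, 0, 0, 0, -1], [0, 0, 0, 0, 0, 0, -1]]

```text
time_s: 17.65
ee_pos: [0.5961, -0.0389, 0.0064]
eef_rot: [3.142, -0.002, 0.073]
force: [-2.0, 2.2, 7.1]
grip_width: 0.026
grip_force: 30.0
```

play_rows:
  motion:
    - [[0, 0, -0.08, 0, 0, 0, -1], [0, 0, -0.24, 0, 0, 0, -1], [0, 0, -0.4, 0, 0, 0, -1], [-0.1, -0.15, -0.42, 0, 0, 0, -1], [-0.25, -0.35, -0.42, 0, 0, 0, -1], [-0.25, -0.55, -0.42, 0, 0, 0, -1], [-0.25, -0.75, -0.42, 0, 0, 0, -1], [-0.25, -0.95, -0.42, 0, 0, 0, -1], [-0.25, -0.95, -0.42, 0, 0, 0, -1]]

```text
time_s: 18.55
ee_pos: [0.5149, 0.1971, 0.1106]
eef_rot: [-3.141, -0.001, 0.077]
force: [0.9, -0.4, -1.5]
grip_width: 0.0261
grip_force: 30.0
```

```bash
python3 - <<'E'
from h import *
o=get_obs();print(o["ee_pos"],o["grip_width"])
plan([.4725,.425,o["ee_pos"][2]+.024],4.2)
E
```

```text
[0.51490329 0.1971409  0.11056228] 0.0260992280044137
row [-0.099 -0.922  0.   ] [-0.0001 -0.0001  0.0006] mm 232.0 rows>= 6
```

play_rows:
  motion:
    - [[-0.1, -0.922, 0, 0, 0, 0, -1], [-0.1, -0.922, 0, 0, 0, 0, -1], [-0.1, -0.922, 0, 0, 0, 0, -1], [-0.1, -0.922, 0, 0, 0, 0, -1], [-0.1, -0.922, 0, 0, 0, 0, -1], [-0.1, -0.922, 0.1, 0, 0, 0, -1], [-0.1, -0.922, 0.25, 0, 0, 0, -1], [-0.1, -0.922, 0.36, 0, 0, 0, -1], [-0.1, -0.922, 0.4, 0, 0, 0, -1], [-0.1, -0.922, 0.4, 0, 0, 0, -1]]

```text
time_s: 19.55
ee_pos: [0.4738, 0.4205, 0.0094]
eef_rot: [3.14, 0.002, 0.073]
force: [-0.3, 0.1, -1.9]
grip_width: 0.0258
grip_force: 30.0
```

play_rows:
  motion:
    - [[0, 0, 0.004, 0, 0, 0, -1], [0, 0, 0.008, 0, 0, 0, -1], [0, 0, 0.008, 0, 0, 0, -1]]

```text
time_s: 19.85
ee_pos: [0.4744, 0.4215, 0.0094]
eef_rot: [-3.141, -0.001, 0.073]
force: [-0.8, -0.3, -1.2]
grip_width: 0.0256
grip_force: 30.0
```

play_rows:
  motion:
    - [[0, 0, 0.006, 0, 0, 0, -1], [0, 0, 0.01, 0, 0, 0, -1], [0, 0, 0.01, 0, 0, 0, -1]]

```text
time_s: 20.15
ee_pos: [0.4741, 0.4214, 0.0064]
eef_rot: [-3.141, -0.0, 0.073]
force: [-2.6, -2.6, 5.0]
grip_width: 0.0258
grip_force: 30.0
```

play_rows:
  motion:
    - [[0, 0, 0, 0, 0, 0, -0.3], [0, 0, 0, 0, 0, 0, -0.2], [0, 0, 0, 0, 0, 0, -0.2], [0, 0, -0.1, 0, 0, 0, -0.2], [0, 0, -0.3, 0, 0, 0, -0.2], [0, 0, -0.44, 0, 0, 0, -0.2], [0, 0, -0.44, 0, 0, 0, -0.2]]

```text
time_s: 20.85
ee_pos: [0.4757, 0.4227, 0.1214]
eef_rot: [-3.137, -0.007, 0.073]
force: [0.9, 0.8, -0.1]
grip_width: 0.0374
grip_force: 0.0
```

```bash
python3 - <<'E'
from h import *
o=get_obs();print(o["ee_pos"],o["grip_width"])
plan([.5266,.0246,o["ee_pos"][2]+.024],3.1)
E
```

```text
[0.47570666 0.42265274 0.12136235] 0.03738366470819447
row [ 0.086  1.603 -0.007] [-0.0008 -0.0011  0.0031] mm 401.0 rows>= 10
```

play_rows:
  motion:
    - [[0.04, 0.8, 0, 0, 0, 0.003, -0.2], [0.04, 0.8, 0, 0, 0, 0.003, -0.2], [0.04, 0.8, 0, 0, 0, 0.003, -0.2], [0.04, 0.8, 0, 0, 0, 0.003, -0.2], [0.04, 0.8, 0, 0, 0, 0.003, -0.2]]

```text
time_s: 21.35
ee_pos: [0.499, 0.2179, 0.1151]
eef_rot: [3.141, 0.001, 0.05]
force: [-0.6, 0.3, -0.7]
grip_width: 0.0376
grip_force: 0.0
```

play_rows:
  motion:
    - [[0.04, 0.8, 0, 0, 0, 0, -0.2], [0.04, 0.8, 0, 0, 0, 0, -0.2], [0.04, 0.8, 0, 0, 0, 0, -0.2], [0.04, 0.8, 0, 0, 0, 0, -0.2], [0.04, 0.8, 0, 0, 0, 0, -0.2], [0.04, 0.8, 0, 0, 0, 0, -0.2], [0.04, 0.8, 0, 0, 0, 0, -0.2]]

```text
time_s: 22.05
ee_pos: [0.5193, 0.0246, 0.1153]
eef_rot: [-3.141, 0.001, 0.056]
force: [-0.4, 0.9, 0.7]
grip_width: 0.0372
grip_force: 0.0
```

```bash
python3 - <<'E'
from h import *
o=get_obs();print(o["ee_pos"],o["grip_width"])
plan([.5266,.0246,.0055+.024],3.1)
E
```

```text
[0.51930571 0.02456764 0.11533886] 0.03723122357454277
row [0.029 0.002 0.439] [-0.      0.0001  0.0002] mm 110.0 rows>= 4
```

play_rows:
  motion:
    - [[0.029, 0.001, 0.1, 0, 0, 0, -0.2], [0.029, 0.001, 0.25, 0, 0, 0, -0.2], [0.029, 0.001, 0.36, 0, 0, 0, -0.2], [0.029, 0.001, 0.42, 0, 0, 0, -0.2], [0.029, 0.001, 0.438, 0, 0, 0, -0.2], [0.029, 0.001, 0.438, 0, 0, 0, -0.2], [0.029, 0.001, 0.438, 0, 0, 0, -1], [0.029, 0.001, 0.438, 0, 0, 0, -1], [0.029, 0.001, 0.438, 0, 0, 0, -1], [0.029, 0.001, 0.438, 0, 0, 0, -1]]

```text
time_s: 23.05
ee_pos: [0.5273, 0.0238, 0.0072]
eef_rot: [-3.141, -0.002, 0.054]
force: [-1.1, 3.6, 7.0]
grip_width: 0.0259
grip_force: 30.0
```

play_rows:
  motion:
    - [[0, 0, 0, 0, 0, 0, -1], [0, 0, -0.08, 0, 0, 0, -1], [0, 0, -0.24, 0, 0, 0, -1], [0, 0, -0.4, 0, 0, 0, -1], [-0.05, -0.15, -0.42, 0, 0, 0, -1], [-0.08, -0.35, -0.42, 0, 0, 0, -1], [-0.1, -0.55, -0.42, 0, 0, 0, -1], [-0.1, -0.7, -0.42, 0, 0, 0, -1], [-0.1, -0.7, -0.42, 0, 0, 0, -1], [-0.1, -0.7, -0.42, 0, 0, 0, -1]]

```text
time_s: 24.05
ee_pos: [0.492, 0.1971, 0.1112]
eef_rot: [3.141, 0.0, 0.056]
force: [-0.3, -0.9, -1.6]
grip_width: 0.0255
grip_force: 30.0
```

```bash
python3 - <<'E'
from h import *
o=get_obs();print(o["ee_pos"],o["grip_width"])
plan([.4725,.369,.0085+.024],4.2)
E
```

```text
[0.49198615 0.19712731 0.11120981] 0.025527338027103823
row [-0.039 -0.691  0.411] [ 0.      0.     -0.0028] mm 201.0 rows>= 6
```

play_rows:
  motion:
    - [[-0.039, -0.691, 0, 0, 0, -0.0028, -1], [-0.039, -0.691, 0, 0, 0, -0.0028, -1], [-0.039, -0.691, 0, 0, 0, -0.0028, -1], [-0.039, -0.691, 0, 0, 0, -0.0028, -1], [-0.039, -0.691, 0.1, 0, 0, -0.0028, -1], [-0.039, -0.691, 0.25, 0, 0, -0.0028, -1], [-0.039, -0.691, 0.36, 0, 0, -0.0028, -1], [-0.039, -0.691, 0.4, 0, 0, -0.0028, -1], [-0.039, -0.691, 0.411, 0, 0, -0.0028, -1], [-0.039, -0.691, 0.411, 0, 0, -0.0028, -1]]

```text
time_s: 25.05
ee_pos: [0.4739, 0.3686, 0.0095]
eef_rot: [-3.141, -0.001, 0.071]
force: [1.2, -1.0, -0.9]
grip_width: 0.0256
grip_force: 30.0
```

play_rows:
  motion:
    - [[0, 0, 0.004, 0, 0, 0, -1], [0, 0, 0.008, 0, 0, 0, -1], [0, 0, 0.008, 0, 0, 0, -1], [0, 0, 0.008, 0, 0, 0, -1]]

```text
time_s: 25.45
ee_pos: [0.4734, 0.369, 0.0072]
eef_rot: [-3.141, -0.001, 0.072]
force: [-0.1, -0.0, 4.0]
grip_width: 0.0257
grip_force: 30.0
```

Touched the pan floor. I'll release and fetch the third carriage.

play_rows:
  motion:
    - [[0, 0, 0, 0, 0, 0, -0.3], [0, 0, 0, 0, 0, 0, -0.2], [0, 0, 0, 0, 0, 0, -0.2], [0, 0, -0.1, 0, 0, 0, -0.2], [0, 0, -0.3, 0, 0, 0, -0.2], [0, 0, -0.44, 0, 0, 0, -0.2], [0, 0.1, -0.44, 0, 0, 0, -0.2], [0, 0.3, -0.44, 0, 0, 0, -0.2], [0.05, 0.5, -0.44, 0, 0, 0, -0.2], [0.1, 0.7, -0.44, 0, 0, 0, -0.2]]

```text
time_s: 26.45
ee_pos: [0.5096, 0.1975, 0.1167]
eef_rot: [-3.141, -0.0, 0.073]
force: [0.6, 0.3, 0.3]
grip_width: 0.0377
grip_force: 0.0
```

play_rows:
  motion:
    - [[0.07, 0.8, 0, 0, 0, -0.003, -0.2], [0.07, 0.8, 0, 0, 0, -0.003, -0.2], [0.07, 0.8, 0, 0, 0, -0.003, -0.2], [0.07, 0.8, 0, 0, 0, -0.003, -0.2], [0.07, 0.8, 0, 0, 0, -0.003, -0.2], [0.07, 0.8, 0, 0, 0, -0.003, -0.2], [0.07, 0.8, 0, 0, 0, -0.003, -0.2]]

```text
time_s: 27.15
ee_pos: [0.5414, 0.0017, 0.1164]
eef_rot: [-3.141, 0.0, 0.092]
force: [0.5, 0.2, -0.3]
grip_width: 0.0375
grip_force: 0.0
```

```bash
python3 - <<'E'
from h import *
o=get_obs();print(o["ee_pos"],o["grip_width"])
plan([.5259,-.0379,.0055+.024],5.1)
E
```

```text
[0.54136826 0.00174565 0.11642864] 0.037456780474673955
row [-0.076  0.152  0.444] [-0.      0.      0.0004] mm 119.0 rows>= 4
```

play_rows:
  motion:
    - [[-0.076, 0.152, 0, 0, 0, 0, -0.2], [-0.076, 0.152, 0.15, 0, 0, 0, -0.2], [-0.076, 0.152, 0.3, 0, 0, 0, -0.2], [-0.076, 0.152, 0.42, 0, 0, 0, -0.2], [-0.076, 0.152, 0.443, 0, 0, 0, -0.2], [-0.076, 0.152, 0.443, 0, 0, 0, -0.2], [-0.076, 0.152, 0.443, 0, 0, 0, -1], [-0.076, 0.152, 0.443, 0, 0, 0, -1], [-0.076, 0.152, 0.443, 0, 0, 0, -1], [-0.076, 0.152, 0.443, 0, 0, 0, -1]]

```text
time_s: 28.15
ee_pos: [0.527, -0.0385, 0.0073]
eef_rot: [3.142, -0.003, 0.091]
force: [-0.6, 3.6, 7.4]
grip_width: 0.0257
grip_force: 30.0
```

play_rows:
  motion:
    - [[0, 0, 0, 0, 0, 0, -1], [0, 0, -0.08, 0, 0, 0, -1], [0, 0, -0.24, 0, 0, 0, -1], [0, 0, -0.4, 0, 0, 0, -1], [-0.05, -0.15, -0.42, 0, 0, 0, -1], [-0.1, -0.35, -0.42, 0, 0, 0, -1], [-0.15, -0.55, -0.42, 0, 0, 0, -1], [-0.2, -0.75, -0.42, 0, 0, 0, -1], [-0.2, -0.9, -0.42, 0, 0, 0, -1], [-0.2, -0.9, -0.42, 0, 0, 0, -1]]

```text
time_s: 29.15
ee_pos: [0.4549, 0.1846, 0.1116]
eef_rot: [-3.141, -0.001, 0.095]
force: [0.5, -0.2, -1.6]
grip_width: 0.0255
grip_force: 30.0
```

```bash
python3 - <<'E'
from h import *
o=get_obs();print(o["ee_pos"],o["grip_width"])
plan([.402,.396,.0085+.024],4.2)
E
```

```text
[0.45494545 0.18456798 0.11157481] 0.02548212109379424
row [-0.131 -0.862  0.413] [-0.0001 -0.0002  0.0035] mm 241.0 rows>= 6
```

play_rows:
  motion:
    - [[-0.131, -0.862, 0, 0, 0, 0.0035, -1], [-0.131, -0.862, 0, 0, 0, 0.0035, -1], [-0.131, -0.862, 0, 0, 0, 0.0035, -1], [-0.131, -0.862, 0, 0, 0, 0.0035, -1], [-0.131, -0.862, 0, 0, 0, 0.0035, -1], [-0.131, -0.862, 0.15, 0, 0, 0.0035, -1], [-0.131, -0.862, 0.3, 0, 0, 0.0035, -1], [-0.131, -0.862, 0.39, 0, 0, 0.0035, -1], [-0.131, -0.862, 0.411, 0, 0, 0.0035, -1], [-0.131, -0.862, 0.411, 0, 0, 0.0035, -1]]

```text
time_s: 30.15
ee_pos: [0.4039, 0.3915, 0.0083]
eef_rot: [3.141, 0.001, 0.068]
force: [0.1, -0.6, -1.8]
grip_width: 0.0258
grip_force: 30.0
```

play_rows:
  motion:
    - [[0, 0, 0.004, 0, 0, 0, -1], [0, 0, 0.008, 0, 0, 0, -1], [0, 0, 0.008, 0, 0, 0, -1], [0, 0, 0.008, 0, 0, 0, -1]]

```text
time_s: 30.55
ee_pos: [0.4044, 0.3923, 0.0072]
eef_rot: [-3.141, -0.001, 0.069]
force: [-1.1, -3.9, 7.5]
grip_width: 0.0256
grip_force: 30.0
```

play_rows:
  motion:
    - [[0, 0, 0, 0, 0, 0, -0.3], [0, 0, 0, 0, 0, 0, -0.2], [0, 0, 0, 0, 0, 0, -0.2], [0, 0, -0.1, 0, 0, 0, -0.2], [0, 0, -0.3, 0, 0, 0, -0.2], [0, 0, -0.5, 0, 0, 0, -0.2], [0, 0.1, -0.6, 0, 0, 0, -0.2], [0, 0.3, -0.7, 0, 0, 0, -0.2], [0, 0.5, -0.7, 0, 0, 0, -0.2], [0, 0.7, -0.7, 0, 0, 0, -0.2]]

```text
time_s: 31.55
ee_pos: [0.4153, 0.2217, 0.1818]
eef_rot: [-3.141, -0.002, 0.07]
force: [0.6, -0.2, -0.5]
grip_width: 0.0375
grip_force: 0.0
```

play_rows:
  motion:
    - [[0, 0.9, 0, 0, 0, 0, 0], [0, 0.9, 0, 0, 0, 0, 0], [0, 0.9, 0, 0, 0, 0, 0], [0, 0.9, 0, 0, 0, 0, 0], [0, 0.9, 0, 0, 0, 0, 0], [0, 0.9, 0, 0, 0, 0, 0]]

```text
time_s: 32.15
ee_pos: [0.4309, -0.0038, 0.1811]
eef_rot: [3.141, -0.0, 0.065]
force: [-0.5, 0.4, 0.4]
grip_width: 0.047
grip_force: 0.0
```

```bash
python3 - <<'E'
from h import *
o=get_obs();print(o["ee_pos"],o["grip_width"])
t=camera("top");T=cloud(t);save("t10",t["frame"][120:360,40:560])
P=np.array([.4375,.398])
m=(np.hypot(T[...,0]-P[0],T[...,1]-P[1])<.088)&(T[...,2]>.018)&(T[...,2]<.04)
n,lab,st,ce=cv2.connectedComponentsWithStats((m*255).astype(np.uint8))
for i in range(1,n):
    if st[i,4]>60:
        q=T[lab==i];c,s,an=cv2.minAreaRect((q[:,:2]*1000).astype(np.float32));print(np.round(c,1),np.round(s,1),round(an,1),np.median(q[:,2]),"d",np.hypot(c[0]/1e3-P[0],c[1]/1e3-P[1]))
k=T[(T[...,2]>.036)&(T[...,2]<.05)&(T[...,1]<-.28)&(T[...,1]>-.47)&(T[...,0]<.55)&(T[...,0]>.35)];print("knob",len(k),cv2.minEnclosingCircle(k[:,:2].astype(np.float32)))
S=cloud(camera("side"));k=S[(S[...,2]>.036)&(S[...,2]<.05)&(S[...,1]<-.28)&(S[...,1]>-.47)&(S[...,0]<.55)&(S[...,0]>.35)];print("knob side",len(k),k.mean(0) if len(k) else 0)
E
```

```text
[ 0.43087108 -0.00383463  0.18106664] 0.04699690606060629
[437.1 399.5] [175.5 171.3] 5.8 0.03476627119224962 d 0.0015857351017157049
knob 143 ((0.45140084624290466, -0.3735198378562927), 0.014880857430398464)
knob side 69 [ 0.45200689 -0.36938313  0.04142865]
```

View pics/t10.png

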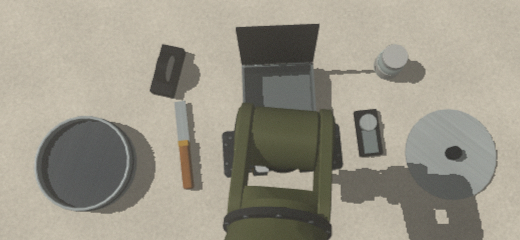

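The pan shows only a smooth dark surface at z≈0.035, which may be opaque liquid. I'll check that against the first cloud and see whether the case is empty.

```bash
python3 - <<'E'
from h import *
d=np.load("c0.npz");t=d["t"];P=np.array([.4375,.398])
for n,X in (("t0",t),("s0",d["s"]),("top now",cloud(camera("top"))),("side now",cloud(camera("side")))):
    r=np.hypot(X[...,0]-P[0],X[...,1]-P[1]);m=(r<.07);print(n,m.sum(),np.nanpercentile(X[m][:,2],[1,25,50,75,99]))
f,W,o=wrist();Q=case(W);m=(abs(Q[...,0])<.07)&(abs(Q[...,1])<.066);print("case z",m.sum(),np.nanpercentile(Q[m][:,2],[1,50,90,99]));
save("w11",f)
plan([.45,-.37,o["ee_pos"][2]+.024],0)
E
```

```text
t0 3619 [0.03071484 0.03352218 0.03478097 0.03602552 0.03893432]
s0 5304 [0.03376094 0.03548569 0.03622962 0.03692895 0.0386497 ]
top now 3606 [0.03061921 0.03351346 0.0347307  0.03593696 0.03908231]
side now 5317 [0.03376638 0.03551386 0.03621105 0.03690935 0.03873438]
case z 23076 [0.00449055 0.00636597 0.00738722 0.00820752]
row [-0.027  1.48  -0.   ] [-0.     -0.      0.0112] mm 370.0 rows>= 9
```

View pics/w11.png

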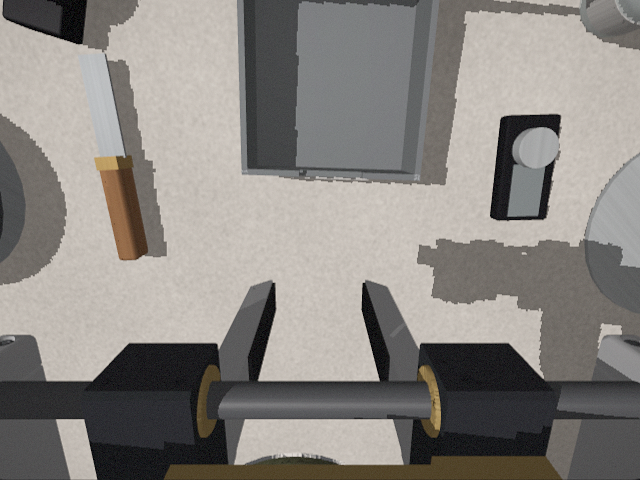

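The case is empty, and the 35 mm surface was there before I placed anything, so it is opaque wash liquid over the carriages. Next is the cover.

play_rows:
  motion:
    - [[-0.01, 0.75, 0, 0, 0, 0, 0], [-0.01, 0.75, 0, 0, 0, 0, 0], [-0.01, 0.75, 0, 0, 0, 0, 0], [-0.01, 0.75, 0, 0, 0, 0, 0], [-0.01, 0.75, 0, 0, 0, 0, 0]]

```text
time_s: 32.9
ee_pos: [0.4414, -0.1911, 0.1807]
eef_rot: [3.141, 0.0, 0.067]
force: [0.6, 1.6, 0.5]
grip_width: 0.0471
grip_force: 0.0
```

play_rows:
  motion:
    - [[-0.1, 0.7, 0, 0, 0, 0, 0], [-0.1, 0.7, 0, 0, 0, 0, 0], [-0.1, 0.7, 0, 0, 0, 0, 0], [-0.1, 0.7, 0, 0, 0, 0, 0], [-0.1, 0.7, 0, 0, 0, 0, 0], [-0.1, 0.7, 0, 0, 0, 0, 0], [-0.1, 0.7, 0, 0, 0, 0, 0]]

```text
time_s: 33.6
ee_pos: [0.429, -0.3632, 0.181]
eef_rot: [-3.141, 0.0, 0.071]
force: [0.9, -0.3, -0.7]
grip_width: 0.0471
grip_force: 0.0
```

```bash
python3 - <<'E'
from h import *
f,W,o=wrist();print(o["ee_pos"],o["eef_rot"])
k=W[(W[...,2]>.037)&(W[...,2]<.05)&(W[...,1]<-.28)&(W[...,1]>-.47)&(W[...,0]<.55)&(W[...,0]>.35)];c=cv2.minEnclosingCircle(k[:,:2].astype(np.float32));print(len(k),c,np.median(k[:,2]))
d=W[(W[...,2]>.006)&(W[...,2]<.02)&(W[...,0]<.56)&(W[...,1]>-.48)&(W[...,1]<-.26)];print(len(d),cv2.minEnclosingCircle(d[:,:2].astype(np.float32)))
plan([*c[0],.012+.024],3.7)
E
```

```text
[ 0.42901503 -0.36320759  0.18103462] [-3.14133953e+00  2.62461051e-05  7.08037627e-02]
698 ((0.4532149136066437, -0.37553542852401733), 0.014016549102962017) 0.04217460696040884
29326 ((0.4527268409729004, -0.37581655383110046), 0.09838340431451797)
row [0.093 0.056 0.677] [-0.    -0.     0.001] mm 171.0 rows>= 5
```

play_rows:
  motion:
    - [[0.091, 0.055, 0.15, 0, 0, 0, 0], [0.091, 0.055, 0.3, 0, 0, 0, 0], [0.091, 0.055, 0.45, 0, 0, 0, 0], [0.091, 0.055, 0.58, 0, 0, 0, 0], [0.091, 0.055, 0.65, 0, 0, 0, 0], [0.091, 0.055, 0.675, 0, 0, 0, 0], [0.091, 0.055, 0.675, 0, 0, 0, 0], [0.091, 0.055, 0.675, 0, 0, 0, -1], [0.091, 0.055, 0.675, 0, 0, 0, -1], [0.091, 0.055, 0.675, 0, 0, 0, -1]]
  grip_force: 60

```text
time_s: 34.65
ee_pos: [0.4524, -0.3769, 0.0134]
eef_rot: [3.141, -0.001, 0.069]
force: [-1.2, 4.4, 9.1]
grip_width: 0.0269
grip_force: 60.1
```

play_rows:
  motion:
    - [[0, 0, 0, 0, 0, 0, -1], [0, 0, 0, 0, 0, 0, -1], [0, 0, 0, 0, 0, 0, -1]]

```text
time_s: 34.95
ee_pos: [0.4524, -0.3769, 0.0134]
eef_rot: [3.141, -0.001, 0.069]
force: [0.2, 5.4, 7.3]
grip_width: 0.0267
grip_force: 60.0
```

play_rows:
  motion:
    - [[0, 0, -0.03, 0, 0, 0, -1], [0, 0, -0.1, 0, 0, 0, -1], [0, 0, -0.2, 0, 0, 0, -1], [0, 0, -0.32, 0, 0, 0, -1], [0, 0, -0.44, 0, 0, 0, -1], [0, 0, -0.52, 0, 0, 0, -1], [-0.05, -0.1, -0.56, 0, 0, 0, -1], [-0.1, -0.25, -0.56, 0, 0, 0, -1], [-0.15, -0.4, -0.56, 0, 0, 0, -1], [-0.15, -0.55, -0.56, 0, 0, 0, -1]]

```text
time_s: 35.95
ee_pos: [0.4037, -0.2413, 0.1526]
eef_rot: [3.141, -0.0, 0.068]
force: [1.2, -0.1, -1.8]
grip_width: 0.0267
grip_force: 60.0
```

play_rows:
  motion:
    - [[0, -0.15, 0, 0, 0, 0, -1], [0, -0.3, 0, 0, 0, 0, -1], [0, -0.45, 0, 0, 0, 0, -1], [0, -0.6, 0, 0, 0, 0, -1], [0, -0.75, 0, 0, 0, 0, -1], [0, -0.9, 0, 0, 0, 0, -1], [0, -1, 0, 0, 0, 0, -1]]

```text
time_s: 36.65
ee_pos: [0.3875, 0.0087, 0.1528]
eef_rot: [3.141, -0.001, 0.07]
force: [0.7, -0.7, -2.2]
grip_width: 0.0269
grip_force: 60.0
```

play_rows:
  motion:
    - [[0, -0.15, 0, 0, 0, 0, -1], [0, -0.3, 0, 0, 0, 0, -1], [0, -0.45, 0, 0, 0, 0, -1], [0, -0.6, 0, 0, 0, 0, -1], [0, -0.75, 0, 0, 0, 0, -1], [0, -0.9, 0, 0, 0, 0, -1], [0, -1, 0, 0, 0, 0, -1], [0, -1, 0, 0, 0, 0, -1]]

```text
time_s: 37.45
ee_pos: [0.3703, 0.2585, 0.1526]
eef_rot: [-3.141, -0.001, 0.072]
force: [0.3, -0.4, -2.4]
grip_width: 0.0271
grip_force: 60.0
```

```bash
python3 - <<'E'
from h import *
f,W,o=wrist();print(o["ee_pos"],o["eef_rot"],o["grip_width"],o["force"])
Rt=R.from_euler("xyz",o["eef_rot"]);P=Rt.inv().apply((W-o["ee_pos"]).reshape(-1,3)).reshape(W.shape)
m=(P[...,2]>-.02)&(P[...,2]<.03)&(P[...,0]>.03)&(P[...,0]<.12);p=P[m];A=np.c_[p[:,:2],np.ones(len(p))]
print(m.sum(),"plane tilt",np.linalg.lstsq(A,p[:,2],rcond=None)[0],cv2.minEnclosingCircle(p[:,:2].astype(np.float32)))
plan([.4375,.398,o["ee_pos"][2]+.024],3.9)
E
```

```text
[0.37026663 0.25851749 0.15256771] [-3.14116909e+00 -5.10911193e-04  7.16384593e-02] 0.02709777358261923 [ 0.32565758 -0.44153645 -2.35156021]
35011 plane tilt [ 3.50385916e-04 -3.31454514e-03  3.63482823e-05] ((0.031222311779856682, 0.0020800642669200897), 0.09285719692707062)
row [ 0.308 -0.543 -0.   ] [ 0.     -0.      0.0005] mm 156.0 rows>= 5
```

play_rows:
  motion:
    - [[0.1, -0.15, 0, 0, 0, 0, -1], [0.2, -0.32, 0, 0, 0, 0, -1], [0.28, -0.48, 0, 0, 0, 0, -1], [0.308, -0.543, 0, 0, 0, 0, -1], [0.308, -0.543, 0.02, 0, 0, 0, -1], [0.308, -0.543, 0.1, 0, 0, 0, -1], [0.308, -0.543, 0.18, 0, 0, 0, -1], [0.308, -0.543, 0.24, 0, 0, 0, -1], [0.308, -0.543, 0.27, 0, 0, 0, -1], [0.308, -0.543, 0.27, 0, 0, 0, -1]]

```text
time_s: 38.5
ee_pos: [0.438, 0.3964, 0.0841]
eef_rot: [3.141, 0.001, 0.068]
force: [-0.4, -0.1, -2.6]
grip_width: 0.0266
grip_force: 60.0
```

```bash
python3 - <<'E'
from h import *
o=get_obs();print(o["ee_pos"],o["force"])
S=cloud(camera("side"));P=np.array([.4375,.398]);z0=o["ee_pos"][2]-.0134
r=np.hypot(S[...,0]-P[0],S[...,1]-P[1])
m=(r<.12)&(abs(S[...,2]-(z0+.0105))<.005);p=S[m]
print("cover",m.sum(),cv2.minEnclosingCircle(p[:,:2].astype(np.float32)),p[:,2].mean()-z0)
m=(r<.1)&(r>.085)&(S[...,2]>.048)&(S[...,2]<.058);p=S[m];print("rim",m.sum())
plan([.4375,.398,.0615+.024],4.1)
E
```

```text
[0.4380328  0.3963507  0.08412889] [-0.36887723 -0.13436069 -2.62651291]
cover 8861 ((0.43991056084632874, 0.395682692527771), 0.09919051826000214) 0.01303586473059766
rim 1034
row [-0.003 -0.005  0.094] [ 0.     -0.     -0.0005] mm 24.0 rows>= 2
```

play_rows:
  motion:
    - [[-0.004, -0.009, 0, 0, 0, 0, -1], [-0.004, -0.009, 0.03, 0, 0, 0, -1], [-0.004, -0.009, 0.06, 0, 0, 0, -1], [-0.004, -0.009, 0.08, 0, 0, 0, -1], [-0.004, -0.009, 0.09, 0, 0, 0, -1], [-0.004, -0.009, 0.096, 0, 0, 0, -1], [-0.004, -0.009, 0.1, 0, 0, 0, -1], [-0.004, -0.009, 0.1, 0, 0, 0, -1]]

```text
time_s: 39.35
ee_pos: [0.437, 0.3993, 0.0604]
eef_rot: [-3.142, -0.0, 0.069]
force: [-3.3, -4.0, 4.4]
grip_width: 0.0268
grip_force: 60.0
```

Contact came at exactly the seated height of 0.0604. I'll release and rise.

play_rows:
  motion:
    - [[0, 0, 0, 0, 0, 0, -0.3], [0, 0, 0, 0, 0, 0, 0], [0, 0, 0, 0, 0, 0, 0], [0, 0, 0, 0, 0, 0, 0], [0, 0, -0.1, 0, 0, 0, 0], [0, 0, -0.3, 0, 0, 0, 0], [0, 0, -0.5, 0, 0, 0, 0], [0, 0.2, -0.6, 0, 0, 0, 0], [0, 0.4, -0.6, 0, 0, 0, -1], [0, 0.6, -0.6, 0, 0, 0, -1]]

```text
time_s: 40.35
ee_pos: [0.4469, 0.2536, 0.2106]
eef_rot: [-3.141, -0.002, 0.07]
force: [0.7, -0.7, 0.3]
grip_width: 0.0345
grip_force: 0.0
```

```bash
python3 - <<'E'
from h import *
o=get_obs();print(o["ee_pos"],o["eef_rot"],o["grip_width"])
P=np.array([.4375,.398]);S=cloud(camera("side"))
r=np.hypot(S[...,0]-P[0],S[...,1]-P[1]);m=(r<.11)&(abs(S[...,2]-.06)<.006);p=S[m];A=np.c_[p[:,:2],np.ones(len(p))]
print("cover",cv2.minEnclosingCircle(p[:,:2].astype(np.float32)),p[:,2].mean(),np.linalg.lstsq(A,p[:,2],rcond=None)[0][:2])
# lid-closing start: behind lid, fingertip reaching z~.18
g=C+.145*ux;print(g,np.hypot(*g))
plan([*g,.30],2.15)
E
```

```text
[0.44692865 0.25364984 0.21059601] [-3.14095220e+00 -1.85670702e-03  6.99401061e-02] 0.034541951888934726
cover ((0.43908005952835083, 0.39839833974838257), 0.09938787668943405) 0.06012906778509732 [ 0.00214892 -0.00160711]
[7.06297925e-01 2.39787111e-04] 0.7062979658654447
row [ 0.968  1.059 -0.261] [ 0.0002 -0.0002  0.0046] mm 364.0 rows>= 9
```

The cover is seated, level, and within 1 mm of the pan's centre. To close the lid, I'll put the closed fingers behind it and pull.

play_rows:
  motion:
    - [[0, 0, -0.15, 0, 0, 0, -1], [0.1, 0.1, -0.26, 0, 0, 0.0046, -1], [0.25, 0.25, -0.26, 0, 0, 0.0046, -1], [0.4, 0.4, -0.26, 0, 0, 0.0046, -1], [0.6, 0.5, -0.26, 0, 0, 0.0046, -1], [0.75, 0.6, -0.26, 0, 0, 0.0046, -1], [0.9, 0.7, -0.26, 0, 0, 0.0046, -1], [0.97, 0.85, -0.26, 0, 0, 0.0046, -1], [0.97, 1, -0.26, 0, 0, 0.0046, -1], [0.97, 1, -0.26, 0, 0, 0.0046, -1]]

```text
time_s: 41.4
ee_pos: [0.7066, 0.0177, 0.2735]
eef_rot: [3.141, 0.001, 0.035]
force: [0.3, 0.2, 0.6]
grip_width: 0.0006
grip_force: 0.0
```

```bash
python3 - <<'E'
from h import *
o=get_obs();print(o["ee_pos"],o["eef_rot"],o["grip_width"])
q=case(o["ee_pos"]);print("case x,y",q)
plan([*(C+.14*ux),.19+.0],2.15)
S=case(cloud(camera("side")));m=(S[...,2]>.08)&(S[...,2]<.215)&(abs(S[...,1])<.07)&(S[...,0]>.04)&(S[...,0]<.118);p=S[m]
print("lid",m.sum(),np.percentile(p[:,0],[1,50,99]),np.polyfit(p[:,2],p[:,0],1))
E
```

```text
[0.70664066 0.01765998 0.27348252] [3.14100801e+00 1.32938172e-03 3.53023663e-02] 0.0006222353976009752
case x,y [0.14599602 0.01739507 0.27348252]
row [-0.023  0.069  0.43 ] [ 0.0001  0.0002 -0.0004] mm 109.0 rows>= 4
lid 2696 [0.0851433  0.09481628 0.10393223] [0.12511949 0.07594429]
```

play_rows:
  motion:
    - [[0, 0.069, 0.18, 0, 0, 0, -1], [0, 0.069, 0.36, 0, 0, 0, -1], [0, 0.069, 0.434, 0, 0, 0, -1], [0, 0.069, 0.434, 0, 0, 0, -1], [-0.08, 0.069, 0.434, 0, 0, 0, -1], [-0.16, 0.069, 0.434, 0, 0, 0, -1], [-0.24, 0.069, 0.434, 0, 0, 0, -1], [-0.32, 0.069, 0.434, 0, 0, 0, -1], [-0.4, 0.069, 0.434, 0, 0, 0, -1], [-0.48, 0.069, 0.434, 0, 0, 0, -1]]

```text
time_s: 42.45
ee_pos: [0.5871, 0.0011, 0.1686]
eef_rot: [3.141, -0.004, 0.041]
force: [1.9, -0.0, 0.6]
grip_width: 0.0002
grip_force: 0.8
```

```bash
python3 - <<'E'
from h import *
o=get_obs();print(o["ee_pos"],o["eef_rot"],o["force"],case(o["ee_pos"]))
S=case(cloud(camera("side")));m=(S[...,2]>.075)&(S[...,2]<.19)&(abs(S[...,1])<.077)&(S[...,1]>.05)&(S[...,0]>-.06)&(S[...,0]<.118);p=S[m]
k=np.linalg.svd((p-p.mean(0))[:,[0,2]],full_matrices=False)[2][0];print("lid",m.sum(),k,np.arctan2(abs(k[1]),-k[0]*np.sign(k[1])))
E
```

```text
[0.58706712 0.00106682 0.16859247] [ 3.14135866 -0.0040738   0.04095366] [ 1.92439706 -0.01954598  0.5563743 ] [0.02588416 0.00529948 0.16859247]
lid 303 [ 0.53213636 -0.84665867] 1.0096744751434346
```

play_rows:
  motion:
    - [[-0.06, 0.02, 0.02, 0, 0, 0, -1], [-0.112, 0.02, 0.05, 0, 0, 0, -1], [-0.15, 0.02, 0.09, 0, 0, 0, -1], [-0.18, 0.02, 0.132, 0, 0, 0, -1], [-0.21, 0.02, 0.178, 0, 0, 0, -1], [-0.232, 0.02, 0.224, 0, 0, 0, -1], [-0.25, 0.02, 0.275, 0, 0, 0, -1], [-0.264, 0.02, 0.328, 0, 0, 0, -1], [-0.27, 0.02, 0.38, 0, 0, 0, -1], [-0.276, 0.02, 0.4, 0, 0, 0, -1]]

```text
time_s: 43.5
ee_pos: [0.5183, -0.0073, 0.0655]
eef_rot: [-3.142, 0.0, 0.04]
force: [1.1, 0.1, 0.2]
grip_width: 0.0003
grip_force: 0.5
```

play_rows:
  motion:
    - [[0, 0, 0.016, 0, 0, 0, -1], [0, 0, 0.03, 0, 0, 0, -1], [0, 0, 0.036, 0, 0, 0, -1], [0, 0, 0.036, 0, 0, 0, -1]]

```text
time_s: 43.9
ee_pos: [0.5186, -0.0075, 0.0588]
eef_rot: [3.142, -0.001, 0.04]
force: [-8.1, -0.3, 17.8]
grip_width: 0.0008
grip_force: 8.9
```

play_rows:
  motion:
    - [[0, 0, 0.008, 0, 0, 0, -1], [0, 0, 0.008, 0, 0, 0, -1], [0, 0, -0.1, 0, 0, 0, -1], [0, 0, -0.3, 0, 0, 0, -1], [-0.15, 0, -0.45, 0, 0, 0, -1], [-0.35, 0, -0.45, 0, 0, 0, -1], [-0.5, 0, -0.45, 0, 0, 0, -1], [-0.55, 0, -0.45, 0, 0, 0, -1], [-0.55, 0, -0.45, 0, 0, 0, -1]]

```text
time_s: 44.8
ee_pos: [0.3802, -0.0131, 0.1704]
eef_rot: [3.141, -0.002, 0.04]
force: [0.4, -0.4, 0.1]
grip_width: 0.0006
grip_force: 0.0
```

```bash
python3 - <<'E'
from h import *
f,W,o=wrist();t=camera("top");s=camera("side");T=cloud(t);S=cloud(s);print(o["ee_pos"],o["force"])
for n,X in (("wrist",W),("top",T),("side",S)):
    Q=case(X);m=(abs(Q[...,0])<.072)&(abs(Q[...,1])<.07)&(Q[...,2]>.05)&(Q[...,2]<.09);q=Q[m]
    if m.sum()>200: print(n,m.sum(),np.polyfit(q[:,0],q[:,2],1))
m=(W[...,2]>.02)&(W[...,2]<.035)&(abs(W[...,1]-.19)<.07)&(W[...,0]<.55)&(W[...,0]>.33)
for n,X in (("wrist",W),("side",S)):
    m=(X[...,2]>.02)&(X[...,2]<.035)&(abs(X[...,1]-.195)<.06)&(X[...,0]<.55)&(X[...,0]>.36)
    if m.sum()>50: print(n,"handle",m.sum(),cv2.minAreaRect((X[m][:,:2]*1000).astype(np.float32)),np.median(X[m][:,2]))
P=np.array([.4375,.398]);r=np.hypot(S[...,0]-P[0],S[...,1]-P[1]);m=(r<.12)&(abs(S[...,2]-.06)<.006);p=S[m];A=np.c_[p[:,:2],np.ones(len(p))]
print("cover",cv2.minEnclosingCircle(p[:,:2].astype(np.float32)),p[:,2].mean(),np.linalg.lstsq(A,p[:,2],rcond=None)[0][:2])
save("end",np.hstack([cv2.resize(t["frame"],(400,300)),cv2.resize(s["frame"],(400,300))]))
E
```

```text
[ 0.38017936 -0.01308399  0.17044539] [ 0.35805549 -0.38797285  0.11275798]
wrist 19505 [0.00853146 0.06513388]
top 4555 [-0.00096845  0.06346264]
side 2374 [0.00273259 0.06495339]
wrist handle 3357 ((465.84173583984375, 225.78469848632812), (170.2515411376953, 30.433273315429688), 8.73557186126709) 0.021496468491259357
side handle 625 ((466.77362060546875, 227.0498809814453), (168.8564910888672, 30.68598175048828), 6.884712219238281) 0.021663147801981975
cover ((0.4389432668685913, 0.3982437551021576), 0.09959517419338226) 0.06016418542338391 [ 0.00159842 -0.00159774]
```

View pics/end.png

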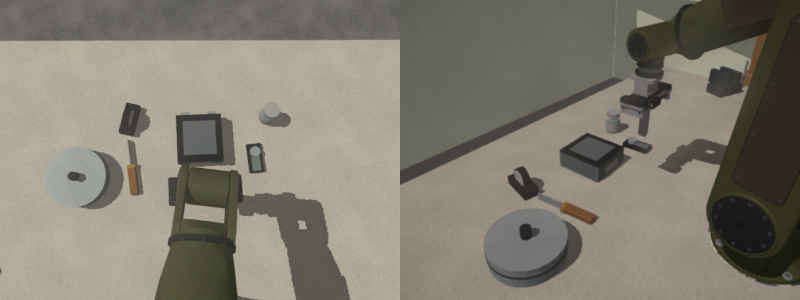

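The lid is shut and the cover is seated, but the pry has been knocked about 30 mm toward +y and is now lying on its side, so it needs righting. I'll measure it closely.

```bash
python3 - <<'E'
from h import *
f,W,o=wrist();S=cloud(camera("side"))
for n,X in (("wrist",W),("side",S)):
    m=(X[...,2]>.007)&(X[...,2]<.04)&(X[...,1]>.18)&(X[...,1]<.29)&(X[...,0]<.57)&(X[...,0]>.36)&(np.hypot(X[...,0]-.4375,X[...,1]-.398)>.104);p=X[m]
    c,s,a=cv2.minAreaRect((p[p[:,2]>.016][:,:2]*1000).astype(np.float32));print(n,m.sum(),c,s,a)
    for x in np.arange(.37,.57,.015):
        k=p[abs(p[:,0]-x)<.006]
        if len(k)>8: h=k[k[:,2]>.016];print(round(x,3),len(k),"ztop",np.round(np.percentile(k[:,2],95),4),"y",np.round([h[:,1].min(),h[:,1].mean(),h[:,1].max()],4) if len(h) else 0)
plan([.44,.215,.19],5)
E
```

```text
wrist 6276 (472.22412109375, 226.480712890625) (187.04052734375, 30.65353012084961) 9.693666458129883
0.385 365 ztop 0.0212 y [0.199  0.2124 0.2276]
0.4 465 ztop 0.0215 y [0.1998 0.2133 0.2293]
0.415 486 ztop 0.0218 y [0.2018 0.2153 0.2312]
0.43 513 ztop 0.0221 y [0.2042 0.2177 0.234 ]
0.445 535 ztop 0.0224 y [0.2068 0.2198 0.2361]
0.46 558 ztop 0.0228 y [0.209  0.2221 0.2383]
0.475 599 ztop 0.0235 y [0.2113 0.2248 0.2428]
0.49 251 ztop 0.0246 y [0.2258 0.2282 0.2314]
0.505 264 ztop 0.0252 y [0.2281 0.2305 0.234 ]
0.52 280 ztop 0.0257 y [0.2304 0.2327 0.2367]
0.535 291 ztop 0.0259 y [0.2317 0.235  0.2384]
0.55 317 ztop 0.0262 y [0.2346 0.2372 0.2412]
0.565 145 ztop 0.0258 y [0.2374 0.2391 0.2413]
side 1275 (475.03118896484375, 228.66998291015625) (190.02337646484375, 31.5376033782959) 7.335783004760742
0.385 129 ztop 0.0218 y [0.2022 0.2177 0.2307]
0.4 107 ztop 0.0218 y [0.2042 0.2194 0.2316]
0.415 112 ztop 0.0226 y [0.2049 0.2224 0.2349]
0.43 105 ztop 0.0229 y [0.2066 0.2243 0.2372]
0.445 102 ztop 0.0235 y [0.2097 0.2269 0.2392]
0.46 109 ztop 0.0235 y [0.2121 0.2281 0.2414]
0.475 103 ztop 0.0241 y [0.2134 0.2301 0.2446]
0.49 33 ztop 0.0249 y [0.2272 0.2309 0.2326]
0.505 48 ztop 0.0251 y [0.2305 0.2333 0.2353]
0.52 47 ztop 0.0255 y [0.2325 0.2356 0.2381]
0.535 48 ztop 0.0255 y [0.2352 0.2381 0.2406]
0.55 45 ztop 0.0256 y [0.2372 0.2405 0.2445]
0.565 36 ztop 0.0263 y [0.2388 0.2422 0.2442]
row [ 0.271 -0.902  0.014] [-0.      0.0001 -0.0075] mm 235.0 rows>= 6
```

The pry is confirmed on its side, with the handle 30 mm wide and 20 mm high and the blade edge-on. The move was toward +y, so its top now faces +y.

To right it, I'll:
1. Grip the rear of the handle and roll it +75° in the air.
2. Set it on the case lid with the handle overhanging the front edge.
3. Regrip from above and lay it on the bench.

```bash
python3 - <<'E'
from h import *
plan([.405,.2155,.023],8.5)
E
```

```text
row [ 0.131 -0.909  0.682] [-0.      0.0001 -0.0172] mm 286.0 rows>= 7
```

play_rows:
  motion:
    - [[0.131, -0.909, 0, 0, 0, -0.017, -0.2], [0.131, -0.909, 0, 0, 0, -0.017, -0.2], [0.131, -0.909, 0, 0, 0, -0.017, -0.2], [0.131, -0.909, 0, 0, 0, -0.017, -0.2], [0.131, -0.909, 0, 0, 0, -0.017, -0.2], [0.131, -0.909, 0.15, 0, 0, -0.017, -0.2], [0.131, -0.909, 0.3, 0, 0, -0.017, -0.2], [0.131, -0.909, 0.4, 0, 0, -0.017, -0.2], [0.131, -0.909, 0.4, 0, 0, -0.017, -0.2], [0.131, -0.909, 0.4, 0, 0, -0.017, -0.2]]

```text
time_s: 46.05
ee_pos: [0.4048, 0.2156, 0.0701]
eef_rot: [3.141, 0.0, 0.147]
force: [-0.2, 0.5, 0.1]
grip_width: 0.0377
grip_force: 0.0
```

```bash
python3 - <<'E'
from h import *
o=get_obs();print(o["ee_pos"],o["eef_rot"],o["qpos"],o["grip_width"])
plan([.405,.2155,.0235],8.5)
E
```

```text
[0.40483002 0.21558675 0.07008359] [3.14148731e+00 4.62763382e-04 1.46828760e-01] [4.09442271e-01 2.62058976e-01 1.90459973e+00 2.22247101e-05
 9.75408192e-01 1.83339734e+00] 0.03774398098946164
row [0.001 0.    0.282] [ 0.      0.0001 -0.0002] mm 71.0 rows>= 3
```

play_rows:
  motion:
    - [[0, 0, 0.12, 0, 0, 0, -0.2], [0, 0, 0.22, 0, 0, 0, -0.2], [0, 0, 0.275, 0, 0, 0, -0.2], [0, 0, 0.28, 0, 0, 0, -0.2], [0, 0, 0.28, 0, 0, 0, -0.2], [0, 0, 0.28, 0, 0, 0, -1], [0, 0, 0.28, 0, 0, 0, -1], [0, 0, 0.28, 0, 0, 0, -1], [0, 0, 0.28, 0, 0, 0, -1], [0, 0, 0.28, 0, 0, 0, -1]]
  grip_force: 60

```text
time_s: 47.05
ee_pos: [0.4052, 0.2157, 0.0009]
eef_rot: [-3.141, -0.002, 0.147]
force: [-1.5, 0.3, 8.5]
grip_width: 0.0276
grip_force: 59.6
```

play_rows:
  motion:
    - [[0, 0, 0, 0, 0, 0, -1], [0, 0, -0.06, 0, 0, 0, -1], [0, 0, -0.2, 0, 0, 0, -1], [0, 0.1, -0.36, 0, 0, 0, -1], [0, 0.25, -0.52, 0, 0, 0, -1], [0, 0.4, -0.68, 0, 0, 0, -1], [0, 0.4, -0.8, 0.02, 0, 0, -1], [0, 0.4, -0.8, 0.04, 0, 0, -1], [0, 0.4, -0.8, 0.055, 0, 0, -1], [0, 0.4, -0.8, 0.055, 0, 0, -1]]

```text
time_s: 48.05
ee_pos: [0.4191, 0.1151, 0.1998]
eef_rot: [-2.794, 0.0, 0.144]
force: [0.1, 0.5, -1.6]
grip_width: 0.0277
grip_force: 59.6
```

```bash
python3 - <<'E'
from h import *
o=get_obs();print(o["ee_pos"],o["eef_rot"],o["qpos"],o["grip_width"],o["force"])
E
```

```text
[0.41906037 0.11509796 0.19977595] [-2.79435237e+00  1.78199088e-04  1.43961842e-01] [-0.0333057   0.05277345  1.85280536  0.35343538  1.31592597  1.28978872] 0.027660091753247646 [ 0.06406327  0.51769876 -1.60769346]
```

Joint 4 turns into its long side, so the sideways pose is reachable. I'll finish the roll in the air.

play_rows:
  motion:
    - [[0, 0, 0, 0.02, 0, 0, -1], [0, 0, 0, 0.04, 0, 0, -1], [0, 0, 0, 0.06, 0, 0, -1], [0, 0, 0, 0.08, 0, 0, -1], [0, 0, 0, 0.1, 0, 0, -1], [0, 0, 0, 0.12, 0, 0, -1], [0, 0, 0, 0.14, 0, 0, -1], [0, 0, 0, 0.153, 0, 0, -1], [0, 0, 0, 0.153, 0, 0, -1], [0, 0, 0, 0.153, 0, 0, -1]]

```text
time_s: 49.05
ee_pos: [0.4188, 0.1168, 0.1994]
eef_rot: [-1.838, 0.002, 0.149]
force: [0.0, -0.2, -1.1]
grip_width: 0.0279
grip_force: 59.6
```

```bash
cat >> h.py <<'E'
def prybox(Ro,p0,X):
    "pixels of cloud X in tool axes about TCP"
    return Ro.inv().apply((X-p0).reshape(-1,3)).reshape(X.shape)
E
python3 - <<'E'
from h import *
S=cloud(camera("side"));f,W,o=wrist();print(o["ee_pos"],o["eef_rot"],o["qpos"],o["grip_width"])
Ro=R.from_euler("xyz",o["eef_rot"]);print("tool x",Ro.apply([1,0,0]),"tool z",Ro.apply([0,0,1]))
for n,X in (("wrist",W),("side",S)):
    P=prybox(Ro,o["ee_pos"],X);m=(P[...,0]>.02)&(P[...,0]<.2)&(abs(P[...,1])<.03)&(P[...,2]>-.06)&(P[...,2]<.03);p=P[m]
    for x in np.arange(.03,.2,.02):
        k=p[abs(p[:,0]-x)<.008]
        if len(k)>8:print(n,round(x,3),len(k),np.round(k.min(0),4),np.round(k.max(0),4))
E
```

```text
[0.41895092 0.11681874 0.19987096] [-1.83869034e+00  1.54340729e-04  1.48670570e-01] [-0.38498789  0.43371467  1.88135636  1.00516365  1.75334823  0.69985361] 0.027672267704161084
tool x [ 9.88968860e-01  1.48123497e-01 -1.54340728e-04] tool z [-0.14288041  0.95368679 -0.26470115]
wrist 0.03 1802 [ 0.022  -0.0145 -0.0242] [ 0.038   0.0136 -0.0173]
wrist 0.05 1996 [ 0.042  -0.0151 -0.0249] [ 0.058   0.0131 -0.0175]
wrist 0.07 2090 [ 0.062  -0.0159 -0.0257] [ 0.0777  0.0127 -0.0015]
wrist 0.09 283 [ 0.0823 -0.0034 -0.0267] [ 0.098  -0.0003 -0.0029]
wrist 0.11 319 [ 0.1021 -0.0041 -0.0273] [ 0.118  -0.0008 -0.0038]
wrist 0.13 247 [ 0.122  -0.0043 -0.0275] [ 0.1362 -0.0013 -0.0054]
side 0.03 147 [ 0.022  -0.0169 -0.02  ] [0.038  0.0124 0.0007]
side 0.05 147 [ 0.0422 -0.017  -0.02  ] [0.058  0.0121 0.0004]
side 0.07 158 [ 0.0621 -0.0183 -0.0236] [0.0779 0.0115 0.    ]
side 0.09 78 [ 0.082  -0.0059 -0.0241] [0.098  0.002  0.0013]
side 0.11 87 [ 0.1024 -0.0061 -0.0242] [ 0.1177 -0.0009  0.0011]
side 0.13 88 [ 0.1221 -0.007  -0.0252] [ 0.1378 -0.0005  0.0011]
side 0.15 89 [ 0.1421 -0.0074 -0.0273] [ 1.577e-01 -1.300e-03 -1.000e-04]
side 0.17 17 [ 0.162  -0.0067 -0.0229] [ 0.1663 -0.002  -0.0015]
```

```bash
cat >> h.py <<'E'
def planR(p,R1):
    o=get_obs();R0=R.from_euler("xyz",o["eef_rot"]);d=R0.inv().apply(np.array(p)-o["ee_pos"]);w=(R0.inv()*R1).as_rotvec()
    print("row",np.round(d/.25,3),np.round(w/2/np.pi,4),"rows>=",int(np.ceil(max(np.linalg.norm(d)/.05,np.degrees(np.linalg.norm(w))/8.59)))+1,"at",np.round(o["ee_pos"],4))
E
python3 - <<'E'
from h import *
o=get_obs();r,p,y=o["eef_rot"]
g=C-.124*ux+.04*uy
planR([*g,.115],R.from_euler("xyz",[r,0,np.radians(2.15)]))
E
```

```text
row [ 0.016  0.422 -0.251] [-0.      0.017   0.0048] rows>= 4 at [0.419  0.1168 0.2001]
```

play_rows:
  motion:
    - [[0.016, 0, -0.251, 0, 0.017, 0.0048, -1], [0.016, 0.05, -0.251, 0, 0.017, 0.0048, -1], [0.016, 0.15, -0.251, 0, 0.017, 0.0048, -1], [0.016, 0.28, -0.251, 0, 0.017, 0.0048, -1], [0.016, 0.4, -0.251, 0, 0.017, 0.0048, -1], [0.016, 0.422, -0.251, 0, 0.017, 0.0048, -1], [0.016, 0.422, -0.251, 0, 0.017, 0.0048, -1], [0.016, 0.422, -0.251, 0, 0.017, 0.0048, -1]]

```text
time_s: 49.95
ee_pos: [0.4362, 0.0301, 0.1155]
eef_rot: [-1.836, -0.0, 0.037]
force: [0.7, -0.2, -1.6]
grip_width: 0.0271
grip_force: 59.6
```

```bash
python3 - <<'E'
from h import *
S=cloud(camera("side"));o=get_obs();print(o["eef_rot"],o["force"],case(o["ee_pos"]))
Q=case(S);m=(Q[...,0]>-.08)&(Q[...,0]<.05)&(Q[...,1]>.0)&(Q[...,1]<.06)&(Q[...,2]>.07)&(Q[...,2]<.16);q=Q[m]
for x in np.arange(-.075,.05,.02):
    k=q[abs(q[:,0]-x)<.008]
    if len(k)>5: print(round(x,3),len(k),np.round(k.min(0),4),np.round(k.max(0),4))
r=o["eef_rot"][0]
g=C-.124*ux+.04*uy
planR([*g,.079],R.from_euler("xyz",[r,0,np.radians(2.15)]))
E
```

```text
[-1.83628454e+00 -5.77088102e-04  3.64981225e-02] [-0.2501153   0.51675754 -0.86406966] [-0.12378425  0.03990701  0.11553264]
-0.075 93 [-0.0798  0.0227  0.1029] [-0.067   0.0431  0.1373]
-0.055 126 [-0.0629  0.0212  0.1047] [-0.0471  0.046   0.1377]
-0.035 53 [-0.0421  0.0176  0.1159] [-0.0279  0.044   0.1273]
-0.015 72 [-0.0229  0.0168  0.1165] [-0.0071  0.0417  0.1275]
0.005 71 [-0.0028  0.0157  0.1188] [0.0129 0.0412 0.1275]
0.025 66 [0.0171 0.0153 0.1175] [0.0325 0.041  0.1281]
0.045 24 [0.0372 0.0178 0.1176] [0.0422 0.0396 0.1282]
row [-0.001  0.141  0.039] [ 0.     -0.0002  0.    ] rows>= 2 at [0.4362 0.03   0.1155]
```

play_rows:
  motion:
    - [[0, 0.05, 0.014, 0, 0, 0, -1], [0, 0.1, 0.028, 0, 0, 0, -1], [0, 0.13, 0.036, 0, 0, 0, -1], [0, 0.141, 0.039, 0, 0, 0, -1], [0, 0.141, 0.039, 0, 0, 0, -1], [0, 0.141, 0.039, 0, 0, 0, -1]]

```text
time_s: 50.6
ee_pos: [0.4359, 0.0301, 0.0777]
eef_rot: [-1.835, 0.001, 0.036]
force: [0.4, 0.2, -1.2]
grip_width: 0.0275
grip_force: 59.6
```

play_rows:
  motion:
    - [[0, 0.006, 0.002, 0, 0, 0, -1], [0, 0.01, 0.003, 0, 0, 0, -1], [0, 0.01, 0.003, 0, 0, 0, -1]]

```text
time_s: 50.9
ee_pos: [0.4359, 0.0302, 0.0754]
eef_rot: [-1.834, 0.001, 0.036]
force: [-1.3, -0.4, 3.5]
grip_width: 0.0273
grip_force: 59.7
```

play_rows:
  motion:
    - [[0, 0, 0, 0, 0, 0, -0.2], [0, 0, 0, 0, 0, 0, 0], [0, 0, 0, 0, 0, 0, 0], [0, 0, 0, 0, 0, 0, 0], [0, 0, -0.06, 0, 0, 0, 0], [0, 0, -0.14, 0, 0, 0, 0], [0, 0, -0.24, 0, 0, 0, 0], [-0.1, -0.15, -0.3, 0, 0, 0, 0], [-0.2, -0.35, -0.3, 0, 0, 0, 0], [-0.3, -0.55, -0.3, 0, 0, 0, 0]]

```text
time_s: 51.9
ee_pos: [0.3667, -0.0123, 0.2186]
eef_rot: [-1.835, 0.002, 0.035]
force: [0.4, -0.8, 0.7]
grip_width: 0.0472
grip_force: 0.0
```

```bash
python3 - <<'E'
from h import *
s=camera("side");S=cloud(s);o=get_obs();print(o["ee_pos"],o["eef_rot"],o["qpos"])
Q=case(S);m=(Q[...,0]>-.19)&(Q[...,0]<.05)&(Q[...,1]>-.03)&(Q[...,1]<.07)&(Q[...,2]>.068)&(Q[...,2]<.12);q=Q[m];print(m.sum())
for x in np.arange(-.16,.05,.015):
    k=q[abs(q[:,0]-x)<.007]
    if len(k)>5: print(round(x,3),len(k),np.round(k.min(0),4),np.round(k.max(0),4))
save("s13",cv2.resize(s["frame"][150:400,200:480],(640,570)))
r=R.from_euler("xyz",o["eef_rot"])
planR(o["ee_pos"]+[0,0,.05],R.from_euler("xyz",[np.pi,0,np.radians(2.15)]))
E
```

```text
[ 0.36530894 -0.01154689  0.22397955] [-1.83886034 -0.00393055  0.03608588] [-0.71593039  0.36174328  1.91330005  0.84317443  1.90703531  0.62720766]
440
-0.1 102 [-0.1059  0.0156  0.0684] [-0.093   0.0367  0.0951]
-0.085 125 [-0.0919  0.016   0.0686] [-0.078   0.0377  0.1034]
-0.07 157 [-0.0769  0.0117  0.0694] [-0.0631  0.0394  0.118 ]
-0.055 20 [-0.0618  0.0124  0.115 ] [-0.058   0.0374  0.1198]
row [ 0.001 -0.193 -0.053] [-2.073e-01 -7.000e-04  2.000e-04] rows>= 10 at [ 0.3653 -0.0115  0.224 ]
```

View pics/s13.png

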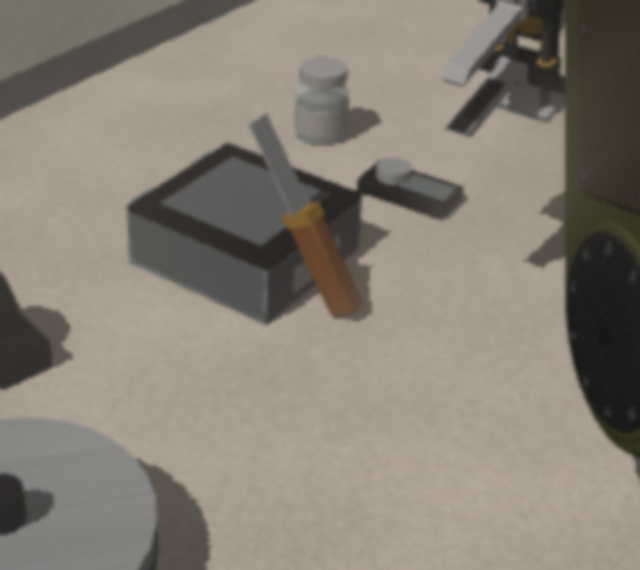

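The pry tipped back off the lid. It leans with its bottom face on the lid's front edge, handle end on the bench (340,310) and blade up (262,120), and the roll looks right. I'll bring the tool upright and measure it to regrip.

play_rows:
  motion:
    - [[0, -0.1, -0.05, -0.02, 0, 0, 0], [0, -0.19, -0.05, -0.045, 0, 0, 0], [0, -0.19, -0.05, -0.07, 0, 0, 0], [0, -0.19, -0.05, -0.093, 0, 0, 0], [0, -0.19, -0.05, -0.116, 0, 0, 0], [0, -0.19, -0.05, -0.14, 0, 0, 0], [0, -0.19, -0.05, -0.163, 0, 0, 0], [0, -0.19, -0.05, -0.186, 0, 0, 0], [0, -0.19, -0.05, -0.207, 0, 0, 0], [0, -0.19, -0.05, -0.207, 0, 0, 0]]

```text
time_s: 52.95
ee_pos: [0.3679, -0.0104, 0.2675]
eef_rot: [-3.14, -0.001, 0.038]
force: [-0.0, -0.2, -0.4]
grip_width: 0.0467
grip_force: 0.0
```

```bash
cat > pry.py <<'E'
from h import *
f,W,o=wrist();print(o["ee_pos"],o["eef_rot"],o["qpos"]);S=cloud(camera("side"))
for n,X in (("wrist",W),("side",S)):
    Q=case(X);m=(Q[...,0]>-.2)&(Q[...,0]<.08)&(Q[...,1]>-.03)&(Q[...,1]<.075)&(((Q[...,2]>.012)&(Q[...,0]<-.084))|(Q[...,2]>.07))&(Q[...,2]<.16);q=Q[m]
    if len(q)<50: continue
    k=np.linalg.svd((q-q.mean(0))[::3],full_matrices=False)[2][0];k*=np.sign(k[0]);print(n,len(q),"mean",q.mean(0),"dir",k,"pitch",np.degrees(np.arcsin(k[2])),"yaw",np.degrees(np.arctan2(k[1],k[0])))
    for x in np.arange(-.19,.0,.015):
        j=q[abs(q[:,0]-x)<.006]
        if len(j)>5: print(round(x,3),len(j),np.round([j[:,1].min(),j[:,1].max(),j[:,2].min(),np.percentile(j[:,2],95)],4))
E
python3 pry.py
```

```text
[ 0.36785761 -0.01043268  0.26747143] [-3.13958852e+00 -6.71457024e-04  3.84723626e-02] [-0.12954587 -0.17297277  1.8673823   0.00210435  1.44685655  1.40251762]
wrist 3501 mean [-0.07297135  0.02450608  0.10749891] dir [0.61831546 0.0377885  0.78502103] pitch 51.72262358783102 yaw 3.4972956024765787
-0.145 24 [0.0136 0.0303 0.0142 0.0216]
-0.13 182 [0.0122 0.0324 0.0171 0.0438]
-0.115 221 [0.0123 0.0333 0.0132 0.0666]
-0.1 297 [0.0129 0.034  0.0304 0.0897]
-0.085 306 [0.0138 0.0348 0.061  0.1011]
-0.07 453 [0.0126 0.0371 0.0925 0.1133]
-0.055 598 [0.0134 0.0378 0.1154 0.1366]
-0.04 759 [0.0142 0.0384 0.14   0.1587]
side 1132 mean [-0.0888009   0.03002022  0.08017372] dir [ 0.58381569 -0.00908815  0.81183535] pitch 54.27564004065742 yaw -0.891840556360432
-0.145 13 [0.0153 0.0337 0.0165 0.021 ]
-0.13 110 [0.0134 0.0362 0.0127 0.0411]
-0.115 157 [0.0148 0.0377 0.0134 0.065 ]
-0.1 167 [0.0167 0.0376 0.0198 0.0857]
-0.085 126 [0.0152 0.0391 0.0508 0.0997]
-0.07 133 [0.0123 0.04   0.0716 0.1111]
-0.055 103 [0.012  0.0402 0.1129 0.1351]
-0.04 104 [0.0146 0.0425 0.1356 0.1575]
```

```bash
cat > tp.py <<'E'
from h import *
def tp(al,yaw): return R.from_euler("z",yaw,degrees=True)*R.from_euler("y",-al,degrees=True)*R.from_euler("x",np.pi)
c=np.array([*(C-.1096*ux+.024*uy),.0494])
R1=tp(22,3.8);z=R1.apply([0,0,1]);print("z",z,"x",R1.apply([1,0,0]))
E
python3 - <<'E'
from tp import *
planR(c+z*(.009-.1),R1)
E
```

```text
z [ 0.37378301  0.02482664 -0.92718385] x [0.92514541 0.06144809 0.37460659]
row [ 0.201 -0.082  0.532] [-0.0004  0.0613 -0.0049] rows>= 4 at [ 0.3677 -0.0111  0.2667]
```

play_rows:
  motion:
    - [[0.1, -0.08, 0.1, 0, 0.02, -0.0049, -0.2], [0.2, -0.082, 0.25, 0, 0.04, -0.0049, -0.2], [0.201, -0.082, 0.4, 0, 0.0613, -0.0049, -0.2], [0.201, -0.082, 0.532, 0, 0.0613, -0.0049, -0.2], [0.201, -0.082, 0.532, 0, 0.0613, -0.0049, -0.2], [0.201, -0.082, 0.532, 0, 0.0613, -0.0049, -0.2]]

```text
time_s: 53.65
ee_pos: [0.4176, 0.0108, 0.1344]
eef_rot: [-3.14, -0.383, 0.063]
force: [-1.1, 0.1, 0.5]
grip_width: 0.0374
grip_force: 0.0
```

```bash
python3 pry.py | grep -v side; python3 - <<'E'
from tp import *
planR(c+z*.009,R1)
E
```

```text
[0.41755066 0.01082485 0.13437208] [-3.14027474 -0.38255959  0.06311595] [-0.10391269 -0.142231    2.21413496  0.09915421  0.69458242  1.33934428]
wrist 7741 mean [-0.0793069   0.02448565  0.11473964] dir [0.69138738 0.03219143 0.72176672] pitch 46.20053760465614 yaw 2.665801926516125
-0.16 79 [-0.0003  0.0376  0.1388  0.1593]
-0.145 663 [-0.0116  0.0497  0.0171  0.1595]
-0.13 351 [0.0126 0.0327 0.0215 0.0439]
-0.115 442 [0.0134 0.0335 0.0438 0.0674]
-0.1 556 [0.0143 0.0345 0.0682 0.0909]
-0.085 498 [0.0146 0.035  0.0942 0.1013]
-0.07 922 [0.0129 0.0373 0.0936 0.1137]
-0.055 1228 [0.014  0.0381 0.1164 0.1369]
-0.04 1596 [0.0145 0.0387 0.1404 0.1589]
-0.16 42 [-0.0074  0.0528  0.1414  0.1587]
-0.145 53 [-0.0034  0.0537  0.0153  0.1584]
-0.13 114 [0.0134 0.0357 0.0127 0.0421]
-0.115 157 [0.0127 0.037  0.0122 0.0636]
-0.1 168 [0.0149 0.0377 0.0241 0.0858]
-0.085 120 [0.0133 0.0382 0.0467 0.1   ]
-0.07 127 [0.0141 0.0408 0.0735 0.1108]
-0.055 101 [0.0135 0.0401 0.1136 0.1347]
-0.04 100 [0.0144 0.0419 0.1374 0.1572]
z [ 0.37378301  0.02482664 -0.92718385] x [0.92514541 0.06144809 0.37460659]
row [-0.008 -0.005  0.404] [ 0.     -0.0003 -0.0003] rows>= 4 at [0.4184 0.0112 0.1355]
```

play_rows:
  motion:
    - [[-0.004, -0.004, 0.15, 0, 0, 0, -0.2], [-0.006, -0.005, 0.3, 0, 0, 0, -0.2], [-0.008, -0.005, 0.38, 0, 0, 0, -0.2], [-0.008, -0.005, 0.404, 0, 0, 0, -0.2], [-0.008, -0.005, 0.404, 0, 0, 0, -0.2], [-0.008, -0.005, 0.404, 0, 0, 0, -1], [-0.008, -0.005, 0.404, 0, 0, 0, -1], [-0.008, -0.005, 0.404, 0, 0, 0, -1], [-0.008, -0.005, 0.404, 0, 0, 0, -1], [-0.008, -0.005, 0.404, 0, 0, 0, -1]]
  grip_force: 60

```text
time_s: 54.75
ee_pos: [0.4535, 0.0155, 0.04]
eef_rot: [-3.141, -0.386, 0.066]
force: [-2.6, 0.2, 9.3]
grip_width: 0.019
grip_force: 60.0
```

play_rows:
  motion:
    - [[0, 0, 0, 0, 0, 0, -1], [0, 0, 0, 0, 0, 0, -1]]

```text
time_s: 54.95
ee_pos: [0.4535, 0.0155, 0.04]
eef_rot: [-3.141, -0.386, 0.066]
force: [-4.0, 0.4, 8.4]
grip_width: 0.0193
grip_force: 60.0
```

```bash
python3 - <<'E'
from tp import *
o=get_obs();planR([o["ee_pos"][0]-.06,o["ee_pos"][1],.22],R1)
E
```

```text
z [ 0.37378301  0.02482664 -0.92718385] x [0.92514541 0.06144809 0.37460659]
row [ 0.049 -0.016 -0.757] [-0.     -0.0003 -0.0001] rows>= 5 at [0.4535 0.0155 0.04  ]
```

play_rows:
  motion:
    - [[0, 0, -0.1, 0, 0, 0, -1], [0.02, -0.016, -0.3, 0, 0, 0, -1], [0.049, -0.016, -0.5, 0, 0, 0, -1], [0.049, -0.016, -0.7, 0, 0, 0, -1], [0.049, -0.016, -0.757, 0, 0, 0, -1], [0.049, -0.016, -0.757, 0, 0, 0, -1]]

```text
time_s: 55.55
ee_pos: [0.3935, 0.0154, 0.2215]
eef_rot: [3.141, -0.389, 0.066]
force: [0.3, -0.5, -2.2]
grip_width: 0.0195
grip_force: 60.0
```

play_rows:
  motion:
    - [[0, 0, 0, 0, -0.02, 0, -1], [0, 0, 0, 0, -0.04, 0, -1], [0, 0, 0, 0, -0.06, 0, -1], [0, 0, 0, 0, -0.08, 0, -1], [0, 0, 0, 0, -0.1, 0, -1], [0, 0, 0, 0, -0.12, 0, -1], [0, 0, 0, 0, -0.14, 0, -1], [0, 0, 0, 0, -0.157, 0, -1], [0, 0, 0, 0, -0.157, 0, -1], [0, 0, 0, 0, -0.157, 0, -1]]

```text
time_s: 56.55
ee_pos: [0.3931, 0.0156, 0.2175]
eef_rot: [-3.141, 0.603, 0.067]
force: [-1.2, 0.2, -1.8]
grip_width: 0.0195
grip_force: 60.0
```

```bash
cat > held.py <<'E'
from h import *
f,W,o=wrist();S=cloud(camera("side"));e=o["ee_pos"];print(e,o["eef_rot"],o["qpos"],o["grip_width"])
for n,X in (("wrist",W),("side",S)):
    D=X-e;m=(D[...,0]>.015)&(D[...,0]<.17)&(abs(D[...,1])<.05)&(abs(D[...,2])<.045)&(X[...,2]>.1)
    q=D[m]
    for x in np.arange(.03,.17,.015):
        j=q[abs(q[:,0]-x)<.006]
        if len(j)>8: print(n,round(x,3),len(j),np.round([j[:,1].min(),j[:,1].max(),j[:,2].min(),j[:,2].max()],4))
E
python3 held.py
```

```text
[0.39314665 0.01556253 0.21750597] [-3.14077592  0.60250039  0.06654396] [-0.01980167  0.32638717  1.56111156 -0.05008106  1.85457351  1.48556768] 0.019482264901368174
wrist 0.03 1896 [-0.0225  0.0219  0.0119  0.045 ]
wrist 0.045 990 [-0.0218  0.0224  0.0118  0.045 ]
wrist 0.06 2239 [-0.0101  0.014   0.003   0.0182]
wrist 0.075 1402 [-0.0095  0.0149  0.0026  0.0058]
wrist 0.09 1844 [-0.0086  0.0159  0.0026  0.0059]
wrist 0.105 2438 [-0.0077  0.017   0.0026  0.0064]
wrist 0.12 3393 [-0.0066  0.0182  0.0023  0.0066]
wrist 0.135 4496 [-0.0056  0.0191  0.0019  0.0072]
side 0.03 154 [-0.0135  0.0246 -0.0096  0.045 ]
side 0.045 99 [-0.0014  0.0149 -0.0096  0.0192]
side 0.06 79 [-0.0085  0.0173 -0.0097  0.02  ]
side 0.075 45 [-0.0061  0.0178  0.0015  0.0075]
side 0.09 41 [-0.0071  0.0179  0.0017  0.0067]
side 0.105 40 [-0.007   0.0182  0.003   0.0069]
side 0.12 43 [-0.0073  0.0195  0.0019  0.0073]
side 0.135 42 [-0.005   0.022   0.002   0.0071]
side 0.15 20 [-0.0028  0.0216  0.0046  0.0065]
```

```bash
python3 - <<'E'
from tp import *
o=get_obs();R2=R.from_euler("xyz",o["eef_rot"])
planR([.42,.18,.217],R2);planR([.42,.18,.03],R2);planR([.42,.18,.0115],R2)
E
```

```text
z [ 0.37378301  0.02482664 -0.92718385] x [0.92514541 0.06144809 0.37460659]
row [ 0.129 -0.649 -0.079] [0. 0. 0.] rows>= 5 at [0.393  0.0155 0.2189]
row [ 0.552 -0.649  0.539] [0. 0. 0.] rows>= 7 at [0.393  0.0155 0.2189]
row [ 0.593 -0.649  0.6  ] [0. 0. 0.] rows>= 7 at [0.393  0.0155 0.2189]
```

play_rows:
  motion:
    - [[0.05, -0.2, -0.03, 0, 0, 0, -1], [0.09, -0.4, -0.05, 0, 0, 0, -1], [0.129, -0.58, -0.079, 0, 0, 0, -1], [0.129, -0.649, -0.079, 0, 0, 0, -1], [0.18, -0.649, 0, 0, 0, 0, -1], [0.28, -0.649, 0.14, 0, 0, 0, -1], [0.38, -0.649, 0.29, 0, 0, 0, -1], [0.48, -0.649, 0.434, 0, 0, 0, -1], [0.55, -0.649, 0.536, 0, 0, 0, -1], [0.55, -0.649, 0.536, 0, 0, 0, -1]]

```text
time_s: 57.65
ee_pos: [0.4179, 0.1791, 0.0285]
eef_rot: [3.141, 0.607, 0.065]
force: [1.2, -0.4, -0.3]
grip_width: 0.0196
grip_force: 60.0
```

```bash
python3 - <<'E'
from tp import *
o=get_obs();R2=R.from_euler("xyz",o["eef_rot"]);print(o["force"])
planR([*o["ee_pos"][:2],.0115],R2)
E
```

```text
z [ 0.37378301  0.02482664 -0.92718385] x [0.92514541 0.06144809 0.37460659]
[ 1.20233689 -0.41916113 -0.34855755]
row [ 0.039 -0.     0.056] [0. 0. 0.] rows>= 2 at [0.4179 0.1791 0.0285]
```

play_rows:
  motion:
    - [[0.015, 0, 0.02, 0, 0, 0, -1], [0.028, 0, 0.04, 0, 0, 0, -1], [0.036, 0, 0.052, 0, 0, 0, -1], [0.039, 0, 0.056, 0, 0, 0, -1], [0.039, 0, 0.056, 0, 0, 0, -1]]

```text
time_s: 58.15
ee_pos: [0.4201, 0.18, 0.0141]
eef_rot: [-3.141, 0.602, 0.066]
force: [-0.3, -0.1, -1.5]
grip_width: 0.0196
grip_force: 60.0
```

play_rows:
  motion:
    - [[0.003, 0, 0.004, 0, 0, 0, -1], [0.003, 0, 0.004, 0, 0, 0, -1], [0.003, 0, 0.004, 0, 0, 0, -1]]

```text
time_s: 58.45
ee_pos: [0.42, 0.1799, 0.0126]
eef_rot: [-3.141, 0.602, 0.066]
force: [0.3, 0.0, -1.0]
grip_width: 0.0197
grip_force: 60.0
```

play_rows:
  motion:
    - [[0.003, 0, 0.004, 0, 0, 0, -1], [0.006, 0, 0.008, 0, 0, 0, -1], [0.006, 0, 0.008, 0, 0, 0, -1], [0.006, 0, 0.008, 0, 0, 0, -1]]

```text
time_s: 58.85
ee_pos: [0.4202, 0.1801, 0.0118]
eef_rot: [-3.141, 0.603, 0.067]
force: [-1.3, -0.4, 18.9]
grip_width: 0.0199
grip_force: 60.0
```

play_rows:
  motion:
    - [[-0.003, 0, -0.005, 0, 0, 0, -1], [-0.003, 0, -0.005, 0, 0, 0, -0.4], [-0.003, 0, -0.005, 0, 0, 0, -0.2], [-0.003, 0, -0.005, 0, 0, 0, -0.1], [-0.003, 0, -0.005, 0, 0, 0, -0.1], [-0.003, 0, -0.1, 0, 0, 0, -0.1], [-0.003, 0, -0.25, 0, 0, 0, -0.1], [-0.1, 0, -0.4, 0, 0, 0, -0.1], [-0.2, 0, -0.5, 0, 0, 0, -0.1], [-0.3, 0, -0.6, 0, 0, 0, -0.1]]

```text
time_s: 59.85
ee_pos: [0.443, 0.1813, 0.1775]
eef_rot: [-3.141, 0.602, 0.066]
force: [-0.6, -0.2, -0.2]
grip_width: 0.0423
grip_force: 0.0
```

play_rows:
  motion:
    - [[0, 0.2, 0, 0, 0.02, 0, -0.1], [0, 0.4, 0, 0, 0.04, 0, -0.1], [0, 0.6, 0, 0, 0.06, 0, -0.1], [0, 0.8, 0, 0, 0.08, 0, -0.1], [0, 0.8, 0, 0, 0.096, 0, -0.1], [0, 0.8, 0, 0, 0.096, 0, -0.1]]

```text
time_s: 60.45
ee_pos: [0.4554, -0.0192, 0.1767]
eef_rot: [-3.141, -0.004, 0.063]
force: [-0.0, 0.7, -0.3]
grip_width: 0.0424
grip_force: 0.0
```

```bash
cat > fin.py <<'E'
from h import *
f,W,o=wrist();T=cloud(camera("top"));S=cloud(camera("side"));print(o["ee_pos"],o["eef_rot"])
for n,X in (("wrist",W),("side",S),("top",T)):
    m=(X[...,2]>.007)&(X[...,2]<.04)&(X[...,1]>.12)&(X[...,1]<.26)&(X[...,0]<.57)&(X[...,0]>.33)&(np.hypot(X[...,0]-.4375,X[...,1]-.398)>.11);p=X[m]
    if m.sum()<100: continue
    h=p[p[:,2]>.02];print(n,m.sum(),cv2.minAreaRect((h[:,:2]*1000).astype(np.float32)))
    for x in np.arange(.35,.57,.02):
        k=p[abs(p[:,0]-x)<.006]
        if len(k)>8:print(round(x,3),len(k),"ztop",np.round(np.percentile(k[:,2],[50,95]),4),"y",np.round([k[:,1].min(),k[:,1].max()],4))
for n,X in (("wrist",W),("side",S),("top",T)):
    Q=case(X);m=(abs(Q[...,0])<.072)&(abs(Q[...,1])<.07)&(Q[...,2]>.05)&(Q[...,2]<.09);q=Q[m]
    if m.sum()>1000: print("lid",n,m.sum(),np.polyfit(q[:,0],q[:,2],1))
P=np.array([.4375,.398]);r=np.hypot(S[...,0]-P[0],S[...,1]-P[1]);m=(r<.12)&(abs(S[...,2]-.06)<.006);p=S[m];A=np.c_[p[:,:2],np.ones(len(p))]
print("cover",cv2.minEnclosingCircle(p[:,:2].astype(np.float32)),p[:,2].mean(),np.linalg.lstsq(A,p[:,2],rcond=None)[0][:2])
E
python3 fin.py
```

```text
[ 0.45538234 -0.01917754  0.17668652] [-3.1413295  -0.00372029  0.06318513]
wrist 5746 ((430.90869140625, 177.78028869628906), (101.04240417480469, 21.83783721923828), 4.081424236297607)
0.39 322 ztop [0.0274 0.029 ] y [0.1645 0.1843]
0.41 345 ztop [0.0272 0.029 ] y [0.1655 0.1862]
0.43 356 ztop [0.0271 0.0288] y [0.1669 0.187 ]
0.45 374 ztop [0.0271 0.029 ] y [0.1686 0.1892]
0.47 416 ztop [0.0277 0.0294] y [0.1698 0.1916]
0.49 336 ztop [0.0157 0.0168] y [0.1691 0.1947]
0.51 357 ztop [0.0157 0.0169] y [0.171 0.196]
0.53 372 ztop [0.0156 0.017 ] y [0.1722 0.1972]
0.55 391 ztop [0.0157 0.0169] y [0.1734 0.1984]
side 1237 ((431.05865478515625, 180.93637084960938), (103.07695770263672, 22.852453231811523), 3.397834300994873)
0.39 104 ztop [0.026  0.0297] y [0.1682 0.1894]
0.41 93 ztop [0.0264 0.0297] y [0.1681 0.1906]
0.43 95 ztop [0.0255 0.0302] y [0.1705 0.192 ]
0.45 95 ztop [0.0261 0.0296] y [0.1712 0.1932]
0.47 90 ztop [0.0265 0.0297] y [0.1731 0.1945]
0.49 34 ztop [0.0157 0.0177] y [0.1721 0.1968]
0.51 60 ztop [0.0159 0.0175] y [0.1711 0.1978]
0.53 57 ztop [0.0158 0.018 ] y [0.1752 0.2002]
0.55 57 ztop [0.016  0.0183] y [0.1743 0.2018]
top 970 ((429.2254333496094, 179.7032470703125), (102.22982025146484, 21.070669174194336), 4.283034801483154)
0.39 58 ztop [0.0262 0.0292] y [0.1675 0.187 ]
0.41 62 ztop [0.0268 0.0295] y [0.1685 0.1875]
0.43 63 ztop [0.0263 0.0289] y [0.1699 0.1905]
0.45 62 ztop [0.0261 0.0288] y [0.171  0.1908]
0.47 63 ztop [0.0269 0.0297] y [0.1724 0.1936]
0.49 56 ztop [0.015  0.0173] y [0.1719 0.1956]
0.51 61 ztop [0.015  0.0177] y [0.1738 0.1962]
0.53 64 ztop [0.0142 0.0175] y [0.1745 0.1991]
0.55 61 ztop [0.0144 0.0171] y [0.177 0.199]
lid wrist 35283 [0.00084026 0.06480383]
lid side 2385 [0.0007773 0.0649677]
lid top 1457 [-0.00735839  0.0637494 ]
cover ((0.43922072649002075, 0.3984084129333496), 0.09966608881950378) 0.060152736649816615 [ 0.00146586 -0.00182461]
```

The pry is flat on the bench, the lid shut and the cover seated. Which side is up rests on my guess about how the pry rolled, so I'll repeat the earlier wrist view (w3) and compare the surface textures.

```bash
python3 - <<'E'
from h import *
_plan([.463,.1815,.0885],4.3);_plan([.463,.1815,.177],4.3)
E
```

```text
Traceback (most recent call last):
NameError: name '_plan' is not defined. Did you mean: 'plan'?
```

```bash
python3 - <<'E'
from tp import *
planR([.463,.1815,.0885],tp(0,4.3))
E
```

```text
z [ 0.37378301  0.02482664 -0.92718385] x [0.92514541 0.06144809 0.37460659]
row [ 0.079 -0.793  0.351] [-0.0001  0.0002 -0.0013] rows>= 6 at [ 0.4566 -0.0176  0.1761]
```

play_rows:
  motion:
    - [[0.079, -0.793, 0, 0, 0, -0.0013, 0], [0.079, -0.793, 0, 0, 0, -0.0013, 0], [0.079, -0.793, 0, 0, 0, -0.0013, 0], [0.079, -0.793, 0, 0, 0, -0.0013, 0], [0.079, -0.793, 0.1, 0, 0, -0.0013, 0], [0.079, -0.793, 0.25, 0, 0, -0.0013, 0], [0.079, -0.793, 0.351, 0, 0, -0.0013, 0], [0.079, -0.793, 0.351, 0, 0, -0.0013, 0], [0.079, -0.793, 0.351, 0, 0, -0.0013, 0], [0.079, -0.793, 0.351, 0, 0, -0.0013, 0]]

```text
time_s: 61.6
ee_pos: [0.4639, 0.1815, 0.0897]
eef_rot: [-3.141, -0.002, 0.075]
force: [-0.1, 0.6, 1.2]
grip_width: 0.0471
grip_force: 0.0
```

```bash
cat > tex.py <<'E'
from h import *
f,W,o=wrist();print(o["ee_pos"],o["eef_rot"]);save("w14",f)
def strip(im,kind):
    im=im.astype(np.float32);r,g,b=im[...,2],im[...,1],im[...,0]
    if kind=="handle": m=(r-b>35)
    else: m=(abs(r-b)<12)&(r>110)&(r<215)&(b>=r-3)
    m=m.astype(np.uint8);m[:, :270]=0;m[:,380:]=0
    m[:85]=0;m[370:]=0
    n,l,s,_=cv2.connectedComponentsWithStats(cv2.morphologyEx(m,cv2.MORPH_OPEN,np.ones((5,5),np.uint8)));i=1+np.argmax(s[1:,4])
    box=cv2.boxPoints(cv2.minAreaRect(np.argwhere(l==i)[:,::-1].astype(np.float32)))
    box=box[np.argsort(box[:,1])];t=box[:2][np.argsort(box[:2,0])];bt=box[2:][np.argsort(box[2:,0])]
    H=cv2.getPerspectiveTransform(np.float32([t[0],t[1],bt[1],bt[0]]),np.float32([[0,0],[32,0],[32,128],[0,128]]))
    return cv2.warpPerspective(im.mean(2),H,(32,128)),s[i],np.round(box).tolist()
def hp(x): x=x[6:-6,4:-4];return x-cv2.GaussianBlur(x,(0,0),6)
a=cv2.imread("pics/w3.png");b=cv2.imread("pics/w14.png")
for k in ("handle","blade"):
    A,sa,ba=strip(a,k);B,sb,bb=strip(b,k);print(k,sa,sb,ba,bb)
    for n,X in (("same",B),("mirror",B[:,::-1])):
        T=hp(A)[6:-6,3:-3];print(n,"corr max",cv2.matchTemplate(hp(X).astype(np.float32),T.astype(np.float32),cv2.TM_CCOEFF_NORMED).max(),
         "profile",np.corrcoef(hp(A).mean(0),hp(X).mean(0))[0,1])
    print(np.round(hp(A).mean(0),1));print(np.round(hp(B).mean(0),1))
E
python3 tex.py
```

```text
[0.46386831 0.18154882 0.0896934 ] [-3.14096926e+00 -2.10332627e-03  7.45610688e-02]
handle [ 303  231   29  127 3306] [ 303  231   28  126 3267] [[303.0, 231.0], [331.0, 231.0], [331.0, 357.0], [303.0, 357.0]] [[303.0, 231.0], [330.0, 231.0], [330.0, 356.0], [303.0, 356.0]]
same corr max 0.8560929 profile 0.9874827470729421
mirror corr max 0.70921046 profile -0.3096300757069744
[  2.6   1.5   0.4  -0.7  -0.5  -0.2  -0.    0.3   0.5   0.9   1.3   1.
   1.    1.1   0.9   0.7   0.2  -0.3  -0.6   0.    1.3   1.   -5.  -12.2]
[  1.8   0.7   0.1  -0.3  -0.2   0.    0.5   0.9   0.9   1.2   1.1   1.
   1.    1.    0.9   0.6   0.2  -0.1   0.1   0.6   0.9  -0.1  -5.4 -13. ]
blade [ 299  104   35  126 4248] [ 301  105   34  125 4169] [[299.0, 104.0], [333.0, 104.0], [333.0, 229.0], [299.0, 229.0]] [[301.0, 105.0], [334.0, 105.0], [334.0, 229.0], [301.0, 229.0]]
same corr max 0.7939082 profile 0.7470785175798321
mirror corr max 0.6884753 profile 0.7697868816348642
[-1.9 -1.8 -0.7  0.8  0.7 -0.5 -1.3 -1.5  0.1  2.3  1.9  0.5  0.9  2.2
  2.3  1.3 -0.3 -2.3 -2.5 -0.7 -0.1 -0.1  0.  -0.3]
[-1.8 -1.   0.7  0.2 -0.8 -1.5 -1.7 -0.3  2.1  2.4  0.7  0.7  2.1  2.2
  1.3 -0.1 -2.  -2.3 -1.  -0.2 -0.   0.  -0.3 -0.2]
```

The blade's streak pattern matches the original unmirrored, just one pixel over, which supports right way up. I'll retreat and hand in.

play_rows:
  motion:
    - [[0, 0, -0.2, 0, 0, 0, 0], [0, 0, -0.4, 0, 0, 0, 0], [0, 0, -0.6, 0, 0, 0, 0], [0, 0, -0.7, 0, 0, 0, 0], [0, 0, -0.7, 0, 0, 0, 0], [0, 0, -0.7, 0, 0, 0, 0], [0, 0, -0.7, 0, 0, 0, 0]]

```text
time_s: 62.35
ee_pos: [0.4626, 0.1808, 0.2625]
eef_rot: [-3.142, 0.001, 0.074]
force: [0.5, -0.2, 0.5]
grip_width: 0.0472
grip_force: 0.0
```

```bash
python3 fin.py | grep -E "^(side|wrist|lid|cover)" ; python3 -c "
from station import workorder
print(workorder.hand_in())"
```

```text
wrist 2879 ((431.2066345214844, 177.8316192626953), (101.3151626586914, 19.07369613647461), 3.8599467277526855)
side 1235 ((431.3775939941406, 180.68402099609375), (103.11100006103516, 23.302669525146484), 4.533626556396484)
lid wrist 19879 [0.00115177 0.06495058]
lid side 2379 [0.00178417 0.06494872]
lid top 4550 [-0.00118195  0.06343099]
cover ((0.43900811672210693, 0.3977520167827606), 0.09985950589179993) 0.060131589261107864 [ 0.00166256 -0.00191433]
the job is handed in; nothing more can be done
None
```

The job is handed in with no verdict returned: three carriages are in the pan (hidden under opaque liquid, so known only by contact height), the cover is seated, the case is shut, and the pry, knocked onto its side mid-run, is righted and flat (way up judged from the knock and blade texture); the fingertips sit about 24 mm further back than specified, so I corrected for that.

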